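Pack the bottle rack and stretch its retaining spring onto the post

TASK

Slide the green block into the empty place of the bottle rack, right back against the rear panel and square with it, without knocking the bottles over. Then take the orange spring puller, catch the ring at the end of the rack's retaining spring with its tip, swing and stretch the spring across the front of the bottles and hook it onto the red-headed post, never touching the spring's hook and ring piece with the robot itself. Finally put the puller back in its slanted rest as it was and leave everything else on the bench standing where it is.

Things in the scene. Friction and masses are not known exactly. Their poses are not given: they have to be found in the camera images.
- rack: fixed bottle rack, open at its front (-x, toward the robot at yaw 0). Origin on the bench under it; x to its rear, y left, z up; mm in this frame: grey base plate x -63 to 41, y +-150, top z 10; bay between clear side walls (inner faces y +-55.5, x 0 to 36) and clear rear panel (face x 30). Clear upper shelf with blue front edge, x -35 to 40, y +-150, z 124 to 130. Legs radius 5 at (30, +-138)
- gap_mat: thin yellow mat 34 x 30 mm in the rack's empty place (no collision); origin at its centre, 10 mm above the bench. The rack's three places, 37 mm wide, have centres at rack x 12, y -37, 0, 37 mm; two hold bottles
- bottle_0: amber dropper bottle in the rack, body diameter 33 to 73 mm high, 106 mm high in all, 70 g; origin at the centre of its underside
- bottle_1: second such bottle
- block: green rigid foam packing block, 40 (its x: front to back in the rack, both ends alike) x 35 (its y: across) x 55 mm high, about 40 g; origin at the centre of its underside. The empty place is 39 to 41 mm wide. Fully home: rear face at rack x 30, middle at rack x 10 mm. The shelf above wants the gripper leaning, its upper end to the front
- pivot (a point): swivel axis of the spring, on the left front post of the rack (diameter 10, at rack x -20, y 84), at the spring's height, rack z 55 mm; the spring moves only level, at this height. The upper shelf covers it when swung in: a vertical puller cannot reach it there, one leaning about 30 to 40 degrees, upper end to the rack's front, can
- swing (a joint): angle of the spring about its swivel (rad): 0 = along the rack's -y, straight at the red-headed post; positive = swung out to the front (clockwise seen from above); 1.57 = pointing straight out of the front. It stays where it is left (slight friction)
- stretch (a joint): stretch of the spring (m), 0 = relaxed, limit 0.075; pull needed about 2 N + 100 N/m x stretch. Hooked on the post it reads about 0.030
- spring_hook: end piece of the spring, wire 4 mm. Frame: x along the spring, origin on the swivel when relaxed, y to the rack's rear at swing 0. In mm: coils (radius 6.5) end at x 100; hook's straight side at y -8, x 106 to 136; half circle of radius 8 about (136, 0); lip ends at (127, 12). Mouth opens to +y, x 102 to 125; ring centre x 154
- hook_bowl (a point): where the post's axis lies once hooked (hook x 138, y 0). To hook: at swing 0.15 or more, so that the lip passes in front of the post, stretch until the post is opposite the mouth (hook x about 114, stretch about 0.054), swing to 0, relax: the post runs into the bend
- pull_eye (a point): centre of the pulling ring at the end of the spring (hook x 154), clear hole 16 mm across, level, wire 4 mm
- post_mid (a point): the anchor post's axis at the spring's height; steel post diameter 8 mm (rack x -20, y -84), red head diameter 15 mm from rack z 70 to 76
- puller: spring puller, 60 g; origin at the tip, z from the tip up to the handle's end: steel pin diameter 6 mm from 0 to 40 mm, orange square handle 16 x 16 mm (flat sides across its x and y) from 40 to 130 mm. Leans in its rest 40 degrees from vertical, its upper end toward the rest's -x
- puller_grip (a point): middle of the usual grip on the handle, 95 mm from the tip
- holder: fixed grey slanted rest for the puller, base 110 x 64 mm, origin on the bench under it. In its x-z plane the puller lies on a 10 mm wide tongue (up to 102 mm from the tip), leaning 40 degrees, upper end to -x, between two cheeks 24 mm apart (42 to 64 mm from the tip). Lift it out and put it back along its own axis
- holder_tip (a point): where the puller's tip stands in the rest (holder x 30, y 0, z 22 mm). Beyond the rest stands a fixed white instrument 190 mm high (world x 0.52 to 0.76, y -0.46 to -0.18 m) and along the back of the bench, x above 0.73 m, fixed glassware and boxes
- holder_grip (a point): where the puller's grip point (95 mm from the tip) lies in the rest
- tape: roll of tape, diameter 52, 19 mm high; loose bystander, origin at the centre of its underside, z up; leave it alone
- dish: glass petri dish, diameter 67, 16 mm high; loose bystander, origin at the centre of its underside, z up; leave it alone
- timer: black bench timer lying flat, 64 x 60 x 18 mm; loose bystander, origin at the centre of its underside, z up; leave it alone
- stopper: red rubber stopper, diameter 32, 26 mm high; loose bystander, origin at the centre of its underside, z up; leave it alone
- vial: glass vial with black cap, diameter 25, 50 mm high; loose bystander, origin at the centre of its underside, z up; leave it alone
- weigh: glass weighing bottle, diameter 38, 53 mm high; loose bystander, origin at the centre of its underside, z up; leave it alone
There are look-alikes about, which are no part of the job. There is more than one size of the block; the one meant has the size given above.

How it is judged (in metres and radians):
On the way, in this order (a step that is already met when the one before it is completed fails the run):
1. the block is home in the rack's empty place and no longer held (x of block in the frame of rack above 0.005 m and y of block in the frame of rack between -0.05 and 0.05 m and z of block in the frame of rack between 0.005 and 0.016 m and angle between block's own z axis and vertical below 0.12 rad and angle between the x axis of block and the x axis of rack, either way round below 0.15 rad and contact force between the fingers and block below 0.2 N), for 0.2 s.
2. the spring is being stretched by the puller (contact force between puller and spring_hook above 1 N and value of joint stretch above 0.02 m), for 0.1 s.
3. the hook sits on the post, under tension, with the puller out of it (value of joint stretch between 0.024 and 0.036 m and horizontal distance between hook_bowl and post_mid below 0.005 m and value of joint swing between -0.06 and 0.06 rad and contact force between puller and spring_hook below 0.2 N), for 0.2 s.
At the end, for the whole second after the job is handed in: Block upright in the empty place, within 5 mm of fully home and 0.15 rad of square; post in the bend of the hook (within 5 mm), spring stretched 24 to 36 mm, swing within 0.06 rad; puller at rest in its holder (tip within 15 mm, grip within 20 mm); bottles upright (x of block in the frame of rack above 0.005 m and y of block in the frame of rack between -0.05 and 0.05 m and z of block in the frame of rack between 0.005 and 0.016 m and angle between block's own z axis and vertical below 0.12 rad and angle between the x axis of block and the x axis of rack, either way round below 0.15 rad and value of joint stretch between 0.024 and 0.036 m and horizontal distance between hook_bowl and post_mid below 0.005 m and value of joint swing between -0.06 and 0.06 rad and distance between puller and holder_tip below 0.015 m and angle between the z axis of puller and the z axis of holder, either way round between 0.57 and 0.83 rad and distance between puller_grip and holder_grip below 0.02 m and linear speed of puller below 0.02 m/s and angle between each of bottle_0, bottle_1's own z axis and vertical below 0.2 rad); the robot touches nothing.
It fails at once if the robot itself touches the spring's hook and ring piece (contact force between any of the fingers, the arm and spring_hook above 0.5 N).
It fails at once if a bottle in the rack is tipped over (beyond 0.5 rad) or pushed out of place by more than 30 mm (angle between any of bottle_0, bottle_1's own z axis and vertical above 0.5 rad or distance of any of bottle_0, bottle_1 from where it was at the start of the episode above 0.03 m).
It fails at once if a bystander is moved by more than 30 mm (distance of any of tape, dish, timer, stopper, vial, weigh from where it was at the start of the episode above 0.03 m).
It also fails if it takes over 72 s, if anything falls off the work surface, if the arm or the gripper's body presses on something with over 40 N, if the wrist force passes 120 N, or if a joint passes its speed limit or range.

ROBOT

A 6-joint arm with a two-finger parallel gripper is mounted at the origin on a cart in front of the work surface, level with it; the furniture and walls round the work are solid. World frame = base frame: x ahead of the robot, y to its left, z up, the work surface at z = 0. Lengths are in m, angles in degrees, forces in N, time in s.
With the tool pointing down it reaches from about 0.25 to 0.725 m from the base axis. Payload 9.7 kg.
Tool frame: the origin (TCP) lies on the centre line of the jaws, within the pads' length; the fingertips stand 22 mm ahead of it and the grasp point (between the pads) lies 3 mm ahead of it; z points along the fingers, y is the direction in which the jaws open and shut (so a half turn about z gives the same grasp; the last joint's range is limited). The gripper opens to 85 mm and grips with 20 to 120 N. Pads are 22 mm wide; open, the fingers measure 114 mm over their backs; the gripper's body (76 mm by 85 mm) begins 54 mm behind the grasp point. The pads swing forward as they close: fully open they stand 13 mm farther back than shut.
Start: joints at [-70.245, 4.979, 10.078, 95.1, 0, 90], TCP at [0.186, -0.518, 0.22] pointing down, gripper open.
Joint ranges: [-179.16, 179.16], [-48.56, 103.87], [-65.8, 70.77], [-126.05, 130.52], [-82.76, 87.17], [-180, 180]. Speed limits (degrees/s): [127.2, 127.2, 147.25, 180, 180, 180].

INTERFACE

Orientations are given as [roll, pitch, yaw] about the fixed x, y, z axes, in that order (R = Rz(yaw) Ry(pitch) Rx(roll)).
In Python, from workcell import monitor, eyes, job gives the robot as it stands. The module is installed in compiled form; this text tells all that it offers.
- The arm moves only by the tool drive_tool, never from a script. Its argument "plan" is a list of rows, each a list of 3 entries, a list of its own where there are three numbers: the opening, from 0 (shut) to 1 (fully open), then the shift along the world's x, y, z in m, then the turn about the world's z in degrees. In form: [[gripper, [x, y, z], yaw], ...]. A call has 1 to 10 rows; each row shifts and turns the commanded pose from where the row before left it; what a row does not reach is not made up. A row lasts 1/8 s, in which the tool goes at most 62.5 mm and 10.7 degrees, less where a joint would pass 70% of its speed; a pose out of reach is approached as far as the arm can. A call is refused whole if a number of a shift passes 0.0625 or a number of a turn 10.7, either way. A call with a gripper value outside its range is refused whole. The fingers move at their own pace and stop on an object; "grip_force" is the grip in N (left out, the last holds). Time passes only in rows, so rows that do not move let the fingers close. It gives the time, the measured TCP pose, the force and the opening at its end, in the units of the state.
- monitor.get_obs(): the state, without advancing time (a new reading comes with each control period).
- eyes.camera(name): name is "scene" or "top" or "wrist"; returns (picture, depth): 420x560x3 uint8, red, green, blue; 420x560 float32, m along the optical axis (not along the pixel's ray), 0 where there is no reading.
- eyes.camera_params(name): a dict with "fx", "fy", "cx", "cy" (pixels), "extrinsics" (4x4, takes a point from world to camera coordinates); the wrist camera has in their place "mount" (4x4, takes a point from camera to tool coordinates, whose origin is the TCP and whose axes are the flange's). Camera axes: x right, y down, z forward; pixel columns grow to the right and rows downward; lengths in m; the calibration is good to about 2 mm. A picture is of the moment at which its call begins: read the wrist's pose just before it. camera_params takes no time and is no camera call.
- job.job_done(): hands the job in, once; it reports no verdict.
The state is a dict: "time": time; "q": joint angles; "qd": joint speeds; "joint_efforts": joint torques, N m; "ee_pos": TCP position; "tcp_rot": TCP orientation; "wrist_force": force on the tool from outside, world axes, zero at the start; "torque": the same for the moment, N m; "opening": finger opening in m.
Only numpy, scipy, OpenCV 4.12 (cv2) and the standard library are available. Lean on these libraries where they do the work, as an engineer would, in place of code of your own. Each camera call takes 0.05 s, during which the arm holds its last target.

## Working session

There is one attempt and no reset: what is moved stays moved. The work goes in short steps, Python scripts to look and compute and a tool call to move; the robot and the scene stay as the last step left them, time stands still between calls to the robot, and variables do not carry over. Pictures are saved under pics/ and viewed, and the job is handed in when it is done.

Besides the shell and the picture viewer there is one more tool, called after "Request:" as name(argument=value, ...) on one line, values as JSON. drive_tool: Moves the arm, as the interface text tells. Its arguments: {"type":"object","properties":{"plan":{"type":"array","items":{"type":"array"}},"grip_force":{"type":"number"}},"required":["plan"]}

```bash
ls; mkdir -p pics
cat > h.py <<'E'
import numpy as np, cv2
from workcell import monitor, eyes, job
def shot(name,fn=None):
    o=monitor.get_obs(); p,d=eyes.camera(name)
    if fn: cv2.imwrite('pics/'+fn+'.png',p[:,:,::-1])
    np.savez('pics/'+(fn or name)+'.npz',p=p,d=d,ee=o['ee_pos'],rot=o['tcp_rot'])
    return p,d,o
E
python3 - <<'E'
from h import *
print(monitor.get_obs())
for n in ['scene','top','wrist']:
    p,d,o=shot(n,n+'0'); c=eyes.camera_params(n); print(n,{k:np.round(np.array(v),4).tolist() for k,v in c.items()})
E
```

```text
pics
{'time': 0.0, 'q': array([-7.02448649e+01,  5.01104017e+00,  1.00339215e+01,  9.50994416e+01,
       -6.75194029e-04,  9.00001791e+01]), 'qd': array([ 0.01594091,  0.05184659, -0.03982904,  0.01008984, -0.01705746,
       -0.03242061]), 'joint_efforts': array([-2.02136757e-04, -5.20393610e+01,  4.64799356e+01,  1.66670285e-02,
        1.72499158e-04, -1.44438616e-05]), 'ee_pos': array([ 0.18581392, -0.51739917,  0.21947888]), 'tcp_rot': array([-1.79923440e+02,  6.75432706e-04,  1.97549569e+01]), 'wrist_force': array([-0.36564874, -1.06857385,  0.11700442]), 'torque': array([-0.07769287,  0.02743528,  0.06603297]), 'opening': 0.08532829604040652}
scene {'fx': 499.6961, 'fy': 499.6961, 'cx': 285.3372, 'cy': 209.0021, 'extrinsics': [[-0.4594, -0.8882, 0.0081, 0.2188], [-0.705, 0.359, -0.6117, 0.4286], [0.5404, -0.2867, -0.7911, 1.2567], [0.0, 0.0, 0.0, 1.0]]}
top {'fx': 413.0679, 'fy': 413.0679, 'cx': 279.3604, 'cy': 210.3056, 'extrinsics': [[0.0191, -0.9996, -0.0209, -0.0424], [-0.9967, -0.0174, -0.079, 0.5288], [0.0786, 0.0224, -0.9967, 1.3199], [0.0, 0.0, 0.0, 1.0]]}
wrist {'fx': 377.7005, 'fy': 377.7005, 'cx': 277.1605, 'cy': 203.1469, 'mount': [[-0.0012, -0.9477, -0.3192, 0.0823], [1.0, -0.0014, 0.0003, 0.0008], [-0.0008, -0.3192, 0.9477, -0.1528], [0.0, 0.0, 0.0, 1.0]]}
```

View pics/scene0.png

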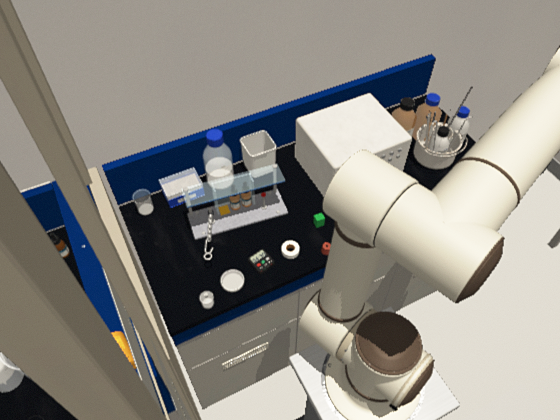

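View pics/top0.png

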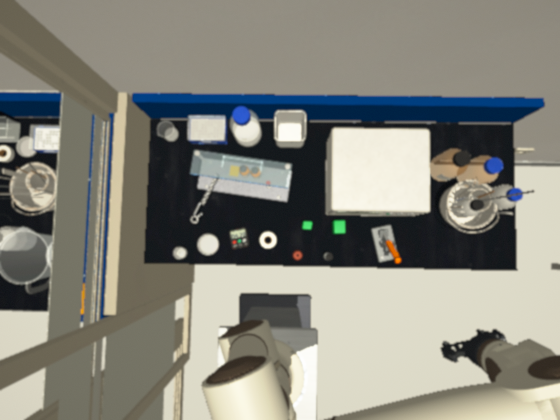

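View pics/wrist0.png

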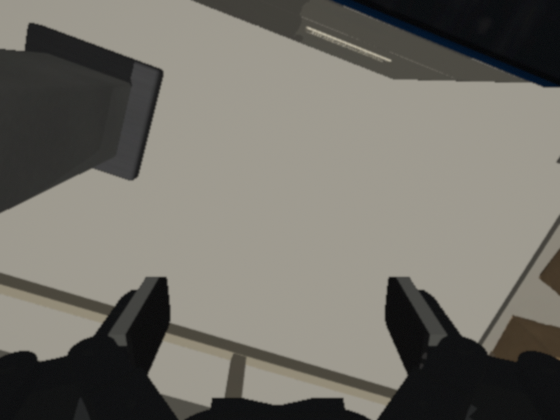

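Run:
```python
import cv2
p=cv2.imread('pics/top0.png')
cv2.imwrite('pics/topA.png',cv2.resize(p[140:270,160:330],None,fx=4.6,fy=4.6,interpolation=cv2.INTER_CUBIC))
cv2.imwrite('pics/topB.png',cv2.resize(p[200:270,280:420],None,fx=5.6,fy=5.6,interpolation=cv2.INTER_CUBIC))
p=cv2.imread('pics/scene0.png')
cv2.imwrite('pics/scA.png',cv2.resize(p[155:275,175:345],None,fx=4.6,fy=4.6,interpolation=cv2.INTER_CUBIC))
```

```text
(no output)
```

View pics/topA.png

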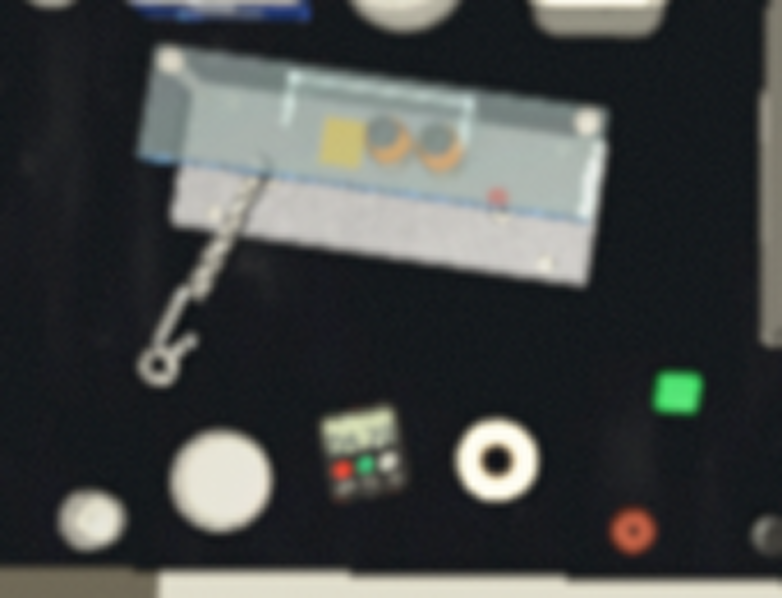

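View pics/topB.png

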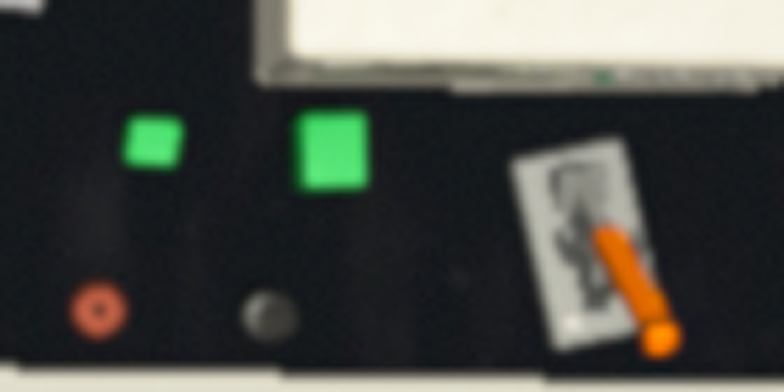

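View pics/scA.png

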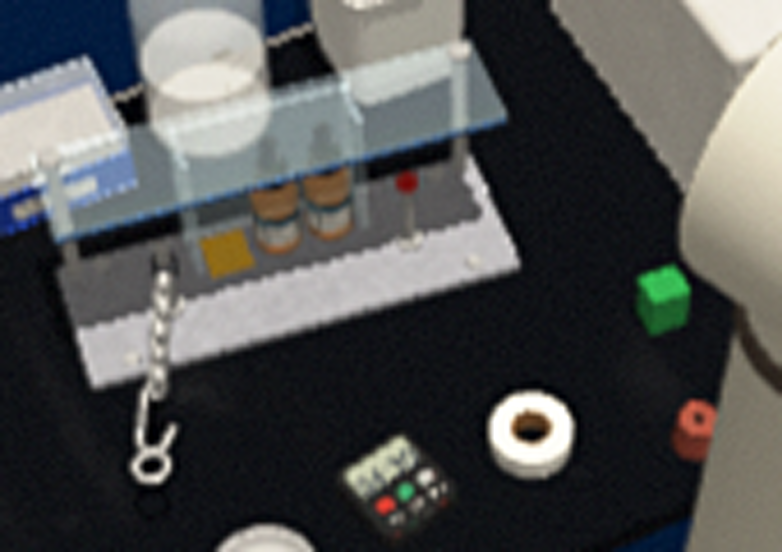

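```bash
cat >> h.py <<'E'
from scipy.spatial.transform import Rotation as Ro
def T(name,npz=None):
    c=eyes.camera_params(name); K=(c['fx'],c['fy'],c['cx'],c['cy'])
    if 'extrinsics' in c: return K,np.linalg.inv(np.array(c['extrinsics']))
    M=np.eye(4); M[:3,:3]=Ro.from_euler('xyz',npz['rot'],degrees=True).as_matrix(); M[:3,3]=npz['ee']
    return K,M@np.array(c['mount'])
def ray(name,uv,npz=None):
    K,M=T(name,npz); uv=np.atleast_2d(uv).astype(float)
    r=np.c_[(uv[:,0]-K[2])/K[0],(uv[:,1]-K[3])/K[1],np.ones(len(uv))]@M[:3,:3].T
    return M[:3,3],r
def plane(name,uv,z,npz=None):
    o,r=ray(name,uv,npz); return o+r*((z-o[2])/r[:,2])[:,None]
def cloud(name,npz):
    K,M=T(name,npz); d=npz['d']; v,u=np.mgrid[:d.shape[0],:d.shape[1]]
    P=np.stack([(u-K[2])/K[0]*d,(v-K[3])/K[1]*d,d],-1)@M[:3,:3].T+M[:3,3]
    return P
def proj(name,P,npz=None):
    K,M=T(name,npz); q=(np.atleast_2d(P)-M[:3,3])@M[:3,:3]
    return np.c_[q[:,0]/q[:,2]*K[0]+K[2],q[:,1]/q[:,2]*K[1]+K[3]]
E
python3 - <<'E'
from h import *
z=np.load('pics/top0.npz'); P=cloud('top',z); h=cv2.cvtColor(z['p'],cv2.COLOR_RGB2HSV)
m=cv2.inRange(h,(50,120,60),(80,255,255)); n,l,s,c=cv2.connectedComponentsWithStats(m)
for i in range(1,n):
    if s[i,4]<20: continue
    q=P[l==i]; zt=np.percentile(q[:,2],80)
    cs,_=cv2.findContours((l==i).astype(np.uint8),0,1); r=cv2.minAreaRect(np.vstack([a for a in cs]))
    bx=plane('top',cv2.boxPoints(r),zt); e=np.linalg.norm(np.diff(bx,axis=0),axis=1)
    print('green',c[i],s[i,4],'ztop',np.round(np.percentile(q[:,2],[5,50,80,95]),4),bx.mean(0).round(4),e.round(4),r)
m=cv2.inRange(h,(8,180,100),(18,255,255)); n,l,s,c=cv2.connectedComponentsWithStats(m)
for i in range(1,n):
    if s[i,4]<20: continue
    q=P[l==i]; print('or',c[i],s[i,4],q.mean(0),q[q[:,2].argmax()],q[q[:,2].argmin()])
print(P[130,560//2])
for (u,v) in [(205,215),(300,255),(239,245),(378,258),(383,228)]: print((u,v),P[v,u])
E
```

```text
green [338.68095238 226.48095238] 210 ztop [-0.0012  0.0532  0.0567  0.0588] [ 0.479  -0.2216  0.0567] [0.0439 0.0471 0.0437] ((339.0, 226.5), (15.0, 14.0), 90.0)
green [306.89814815 224.81481481] 108 ztop [-0.0025  0.0355  0.0392  0.0419] [ 0.4826 -0.1205  0.0392] [0.035  0.0319 0.035 ] ((306.5, 225.0), (10.0, 11.0), 90.0)
or [393.90909091 252.54545455] 143 [ 0.40163737 -0.38474684  0.08806097] [ 0.38356662 -0.38324254  0.12944552] [ 0.40189487 -0.42142012 -0.0040062 ]
[ 0.79841183 -0.02944041  0.00802056]
(205, 215) [0.51109755 0.21271331 0.00220647]
(300, 255) [ 0.38676206 -0.1016118   0.02754958]
(239, 245) [0.41480159 0.09549303 0.02058398]
(378, 258) [ 0.38148933 -0.35435737  0.0062516 ]
(383, 228) [ 0.4787869  -0.37048539  0.00631072]
```

Request:
drive_tool(plan=[[1, [0.02, 0.03, 0.03], -5], [1, [0.035, 0.04, 0.03], -5], [1, [0.04, 0.04, 0.02], -5], [1, [0.04, 0.04, 0], -4.75], [1, [0.04, 0.04, 0], 0], [1, [0.019, 0.027, 0], 0], [1, [0, 0, 0], 0], [1, [0, 0, 0], 0]])

```text
time: 1.15
ee_pos: [0.3797, -0.3008, 0.3]
tcp_rot: [180.0, 0.0, 0.0]
wrist_force: [-0.3, 1.3, 0.4]
opening: 0.0855
```

Run:
```python
from h import *
p,d,o=shot('wrist','w1'); print(o['time'],o['ee_pos'],o['tcp_rot'])
```

```text
1.15 [ 0.37974412 -0.30082991  0.30004333] [1.79997632e+02 1.91639659e-02 2.43704859e-02]
```

View pics/w1.png

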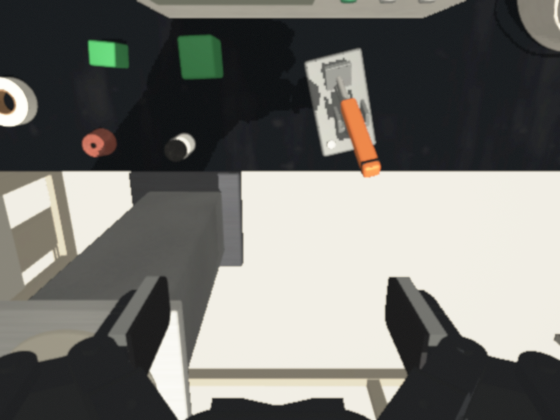

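Run:
```python
from h import *
z=np.load('pics/w1.npz'); p=z['p'][:,:,::-1]
cv2.imwrite('pics/w1a.png',cv2.resize(p[10:190,70:400],None,fx=2.4,fy=2.4,interpolation=cv2.INTER_CUBIC))
P=cloud('wrist',z)
h=cv2.cvtColor(z['p'],cv2.COLOR_RGB2HSV)
m=cv2.inRange(h,(50,100,40),(80,255,255)); n,l,s,c=cv2.connectedComponentsWithStats(m)
for i in range(1,n):
    if s[i,4]<200: continue
    q=P[l==i]; zt=np.percentile(q[:,2],90); 
    k=(l==i)&(P[:,:,2]>zt-0.008)
    cs,_=cv2.findContours(k.astype(np.uint8),0,1); a=max(cs,key=cv2.contourArea)
    w=plane('wrist',a[:,0,:],zt,z)[:,:2].astype(np.float32)*1000
    r=cv2.minAreaRect(w); print('green',c[i],'ztop',np.percentile(q[:,2],[50,80,95]).round(4),np.round(r[0],1),np.round(r[1],1),r[2])
# holder base grey
m=cv2.inRange(h,(0,0,90),(180,60,255)); m[:,:290]=0;m[:,390:]=0;m[:40]=0;m[166:]=0
cs,_=cv2.findContours(m,0,1); a=max(cs,key=cv2.contourArea); hu=cv2.convexHull(a); r=cv2.minAreaRect(hu); print(r,cv2.boxPoints(r).round(1).tolist())
for zz in (0.0,0.006,0.01):
    w=plane('wrist',hu[:,0,:],zz,z)[:,:2].astype(np.float32)*1000; r=cv2.minAreaRect(w); print(zz,r)
q=P[cv2.erode(m,np.ones((5,5)))>0]; print('holder z',np.percentile(q[:,2],[5,25,50,75,95]))
m=cv2.inRange(h,(5,150,100),(20,255,255)); n,l,s,c=cv2.connectedComponentsWithStats(m)
for i in range(1,n):
    if s[i,4]>200:
        q=P[l==i]; print(c[i],s[i],q.min(0),q.max(0))
        b=q.mean(0); u=np.linalg.svd(q-b)[2][0]; print(b,u)
        r=cv2.minAreaRect(np.argwhere(l==i)[:,::-1].astype(np.float32)); print(r,cv2.boxPoints(r))
```

```text
green [199.97463768  56.66045549] ztop [0.0537 0.0546 0.0554] [ 479.7 -223.6] [39.8 35.4] 2.0465123653411865
green [107.52110092  53.76972477] ztop [0.036  0.0373 0.0381] [ 483.8 -124.1] [29.6 24. ] 85.00660705566406
((341.48077392578125, 101.90385437011719), (99.62700653076172, 58.63872528076172), 78.69007110595703) [[303.0, 58.79999923706055], [360.5, 47.29999923706055], [380.0, 145.0], [322.5, 156.5]]
0.0 ((431.04559326171875, -375.7176513671875), (111.64524841308594, 65.15959167480469), 13.371844291687012)
0.006 ((431.4603576660156, -374.7335205078125), (110.16604614257812, 64.2962646484375), 13.371840476989746)
0.01 ((431.7369689941406, -374.0774841308594), (109.17990112304688, 63.7206916809082), 13.371818542480469)
holder z [0.00603099 0.00694225 0.00772312 0.01500429 0.05841938]
[359.59791512 136.99702159] [ 341   99   40   77 1343] [ 0.35864384 -0.42754709 -0.00136195] [ 0.46235489 -0.30144137  0.45284906]
[ 0.40835479 -0.37912771  0.09554998] [-0.23101547  0.05137303  0.97159285]
((359.61676025390625, 136.8211669921875), (79.88243865966797, 20.419145584106445), 70.01689147949219) [[336.37225 102.77371]
 [355.562    95.79562]
 [382.86127 170.86862]
 [363.6715  177.84671]]
```

View pics/w1a.png

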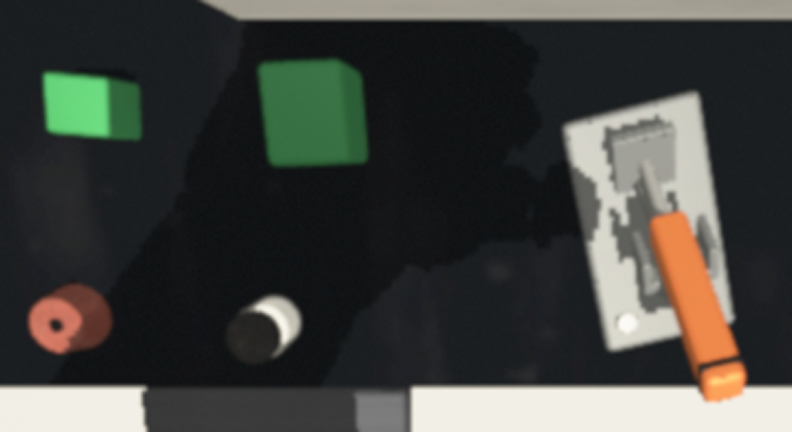

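Request:
drive_tool(plan=[[1, [0.026, 0.0255, -0.03], 2], [1, [0.026, 0.0255, -0.05], 0], [1, [0.026, 0.0255, -0.06], 0], [1, [0, 0, -0.05], 0], [1, [0, 0, -0.03], 0], [1, [0, 0, -0.02], 0], [1, [0, 0, -0.007], 0], [1, [0, 0, 0], 0]], grip_force=40)

```text
time: 2.2
ee_pos: [0.4548, -0.2275, 0.0599]
tcp_rot: [-180.0, 0.0, 1.9]
wrist_force: [-0.2, 0.8, -0.5]
opening: 0.085
```

Run:
```python
from h import *
p,d,o=shot('wrist','w2'); print(o['time'],o['ee_pos'],o['tcp_rot'],o['wrist_force'])
```

```text
2.2 [ 0.45477466 -0.22752405  0.05994421] [-1.79997185e+02  7.45057089e-03  1.94039892e+00] [-0.22662156  0.76749653 -0.47998961]
```

View pics/w2.png

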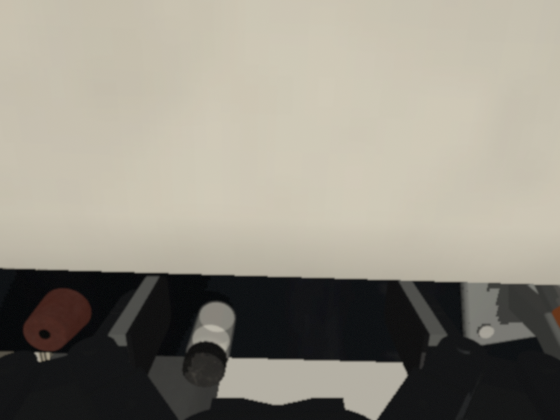

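Request:
drive_tool(plan=[[1, [0.003, 0.003, -0.008], 0], [0, [0, 0, 0], 0], [0, [0, 0, 0], 0], [0, [0, 0, 0], 0], [0, [0, 0, 0], 0], [0, [0, 0, 0], 0]])

```text
time: 3.0
ee_pos: [0.4581, -0.2239, 0.0518]
tcp_rot: [180.0, -0.0, 2.0]
wrist_force: [-0.3, -0.3, 0.1]
opening: 0.0001
```

Request:
drive_tool(plan=[[0, [0, 0, 0.04], 0], [0, [0, 0, 0.05], 0], [0, [-0.02, 0, 0.06], 0], [0, [-0.03, 0, 0.05], 0], [1, [-0.03, 0, 0.04], 0], [1, [0, 0, 0], 0], [1, [0, 0, 0], 0]])

```text
time: 3.88
ee_pos: [0.3785, -0.224, 0.2905]
tcp_rot: [-180.0, -0.0, 2.0]
wrist_force: [-0.1, 0.6, 0.0]
opening: 0.0544
```

```bash
cat > g.py <<'E'
from h import *
def green(z):
    P=cloud('wrist',z); h=cv2.cvtColor(z['p'],cv2.COLOR_RGB2HSV)
    m=cv2.inRange(h,(50,100,40),(80,255,255)); n,l,s,c=cv2.connectedComponentsWithStats(m)
    for i in range(1,n):
        if s[i,4]<200: continue
        q=P[l==i]; zt=np.percentile(q[:,2],90)
        k=(l==i)&(P[:,:,2]>zt-0.008)
        cs,_=cv2.findContours(k.astype(np.uint8),0,1); a=max(cs,key=cv2.contourArea)
        w=plane('wrist',a[:,0,:],zt,z)[:,:2].astype(np.float32)*1000
        r=cv2.minAreaRect(w); print('green',c[i],'ztop',np.percentile(q[:,2],[50,80,95]).round(4),np.round(r[0],1),np.round(r[1],1),r[2])
E
python3 - <<'E'
from g import *
p,d,o=shot('wrist','w3'); print(o['time'],o['ee_pos'],o['tcp_rot'],o['wrist_force'])
green(np.load('pics/w3.npz'))
E
```

```text
3.875 [ 0.3785201  -0.22401969  0.29051481] [-1.79997387e+02 -4.02654772e-03  1.98831867e+00] [-0.13958644  0.59388675  0.02683164]
green [180.85832472  48.47259566] ztop [0.0366 0.0375 0.0382] [ 483.8 -123.1] [28.7 23.9] 84.72635650634766
green [277.57424594  54.53712297] ztop [0.054  0.0547 0.0555] [ 479.7 -222.3] [39.5 34.5] 2.8305745124816895
```

View pics/w3.png

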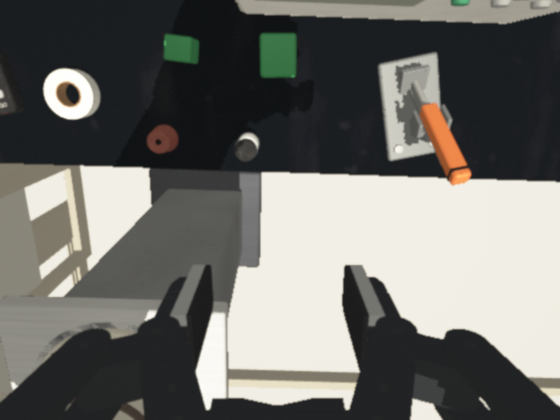

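Run:
```python
from h import *
for f in ['w2','w3']:
    z=np.load(f'pics/{f}.npz'); K,_=T('wrist',z); M=np.array(eyes.camera_params('wrist')['mount']); d=z['d']
    v,u=np.mgrid[:420,:560]; P=np.stack([(u-K[2])/K[0]*d,(v-K[3])/K[1]*d,d],-1)@M[:3,:3].T+M[:3,3]
    k=(d>0.02)&(d<0.22)&(P[:,:,2]>-0.03); q=P[k]
    for a in np.arange(-0.03,0.04,0.008):
        s=q[(q[:,2]>=a)&(q[:,2]<a+0.008)]
        if len(s): print(f,round(a,3),len(s),(s.min(0)*1000).round(1),(s.max(0)*1000).round(1))
```

```text
w2 -0.03 589 [-11.2 -53.1 -30. ] [ 12.2  55.2 -22.5]
w2 -0.014 62 [-44.4 130.1  -8.5] [-32.2 134.2  -6. ]
w2 -0.006 477 [-47.9 129.   -6. ] [-25.9 134.5   2. ]
w2 0.002 508 [-75.6 -47.    2. ] [-22.  141.8  10. ]
w2 0.01 1691 [-79.2 -50.7  10. ] [-17.1 146.9  18. ]
w2 0.018 794 [-72.6 -51.4  18. ] [-21.8 147.6  26. ]
w2 0.026 595 [ -67.9 -138.4   26. ] [-25. 151.  34.]
w2 0.034 133 [ -52.  -142.7   34. ] [-37.1 153.2  38.5]
w3 -0.03 1079 [-11.5 -40.2 -30. ] [ 12.3  41.7 -22. ]
w3 -0.022 540 [-10.5 -38.3 -22. ] [ 12.   40.3 -14. ]
w3 -0.014 8 [ -6.6 -26.5 -14. ] [  7.7  28.2 -13.4]
```

Run:
```python
from h import *
z=np.load('pics/w3.npz'); p=z['p'][:,:,::-1]
cv2.imwrite('pics/w3a.png',cv2.resize(np.clip(p[240:420,130:430].astype(float)*2,0,255).astype(np.uint8),None,fx=2.6,fy=2.6))
p,d,o=shot('scene','s3'); cv2.imwrite('pics/s3a.png',cv2.resize(p[150:330,150:420,::-1],None,fx=2.9,fy=2.9))
d=z['d']
for u in (205,200,195): print([(v,round(float(d[v,u]),3)) for v in range(255,345,6)])
```

```text
[(255, 0.771), (261, 0.747), (267, 0.148), (273, 0.143), (279, 0.142), (285, 0.142), (291, 0.142), (297, 0.141), (303, 0.14), (309, 0.141), (315, 0.142), (321, 0.142), (327, 0.141), (333, 0.142), (339, 0.533)]
[(255, 0.771), (261, 0.744), (267, 0.148), (273, 0.144), (279, 0.14), (285, 0.135), (291, 0.133), (297, 0.133), (303, 0.133), (309, 0.132), (315, 0.132), (321, 0.132), (327, 0.133), (333, 0.132), (339, 0.132)]
[(255, 0.77), (261, 0.743), (267, 0.148), (273, 0.145), (279, 0.141), (285, 0.135), (291, 0.132), (297, 0.129), (303, 0.125), (309, 0.125), (315, 0.124), (321, 0.125), (327, 0.125), (333, 0.125), (339, 0.124)]
```

View pics/w3a.png

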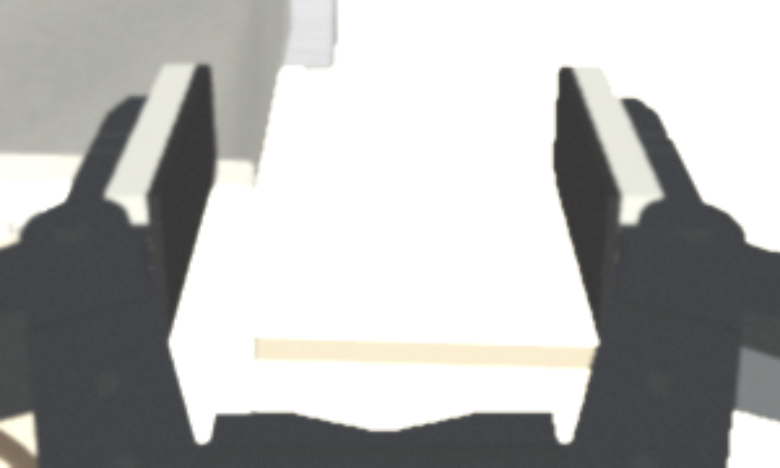

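View pics/s3a.png

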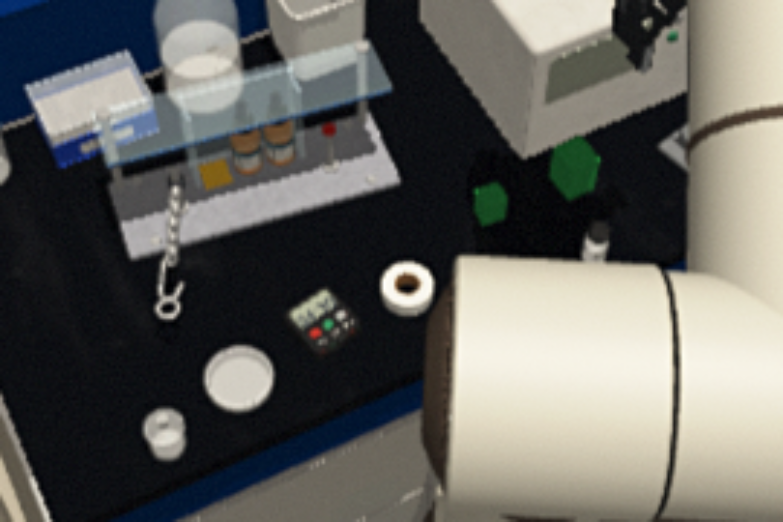

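Run:
```python
from h import *
o=monitor.get_obs(); print(o['ee_pos'],o['opening'])
e=o['ee_pos']
h=o['opening']/2
for dz in (-0.022,-0.013,0,0.013,0.02): print(dz,[proj('scene',e+np.array([0,s*h,dz]))[0].round(1) for s in (-1,1)])
z=np.load('pics/s3.npz'); p=z['p'][150:200,340:400,::-1]
cv2.imwrite('pics/s3b.png',cv2.resize(np.clip(p.astype(float)*2,0,255).astype(np.uint8),None,fx=12,fy=12,interpolation=cv2.INTER_NEAREST))
P=cloud('scene',z)
g=z['p'].max(2)<50; g[:140]=0;g[190:]=0;g[:,:355]=0;g[:,400:]=0
q=P[g&(np.linalg.norm(P[:,:,:2]-e[:2],axis=2)<0.09)]; print(len(q),np.percentile(q[:,2],[0,1,5,50]))
```

```text
[ 0.37847392 -0.22378239  0.28960014] 0.06829946393869608
-0.022 [array([389.6, 173.3]), array([367.9, 182.2])]
-0.013 [array([390.2, 171.1]), array([368.4, 179.9])]
0 [array([391.1, 167.7]), array([369.1, 176.6])]
0.013 [array([392. , 164.3]), array([369.8, 173.2])]
0.02 [array([392.4, 162.5]), array([370.2, 171.4])]
476 [0.31267027 0.32095035 0.33492513 0.39443265]
```

View pics/s3b.png

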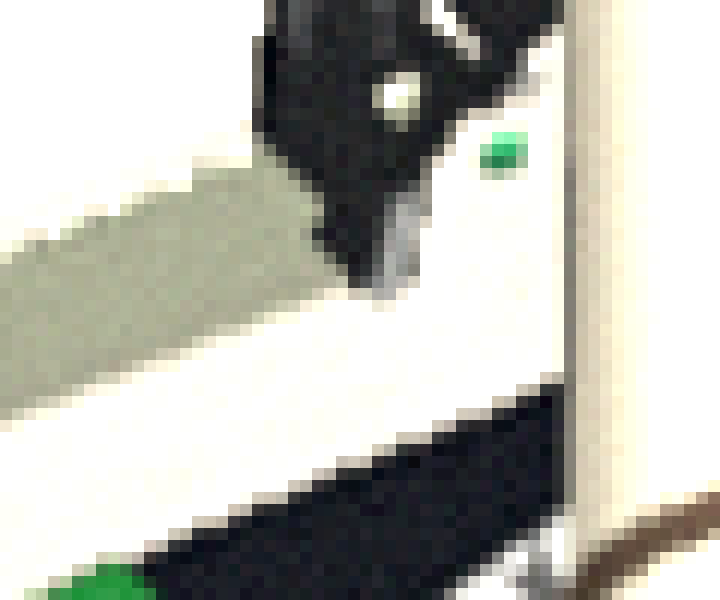

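Request:
drive_tool(plan=[[1, [0.02, 0, -0.05], 0], [1, [0.03, 0, -0.06], 0], [1, [0.03, 0.001, -0.06], 0], [1, [0, 0, -0.05], 0], [1, [0, 0, -0.03], 0], [1, [0, 0, -0.0195], 0], [1, [0, 0, 0], 0], [1, [0, 0, 0], 0]])

```text
time: 4.97
ee_pos: [0.4544, -0.2229, 0.03]
tcp_rot: [-180.0, 0.0, 2.0]
wrist_force: [0.4, -0.2, 0.2]
opening: 0.0857
```

Request:
drive_tool(plan=[[1, [0.0045, 0, -0.009], 0], [0.3, [0, 0, 0], 0], [0, [0, 0, 0], 0], [0, [0, 0, 0], 0], [0, [0, 0, 0], 0], [0, [0, 0, 0], 0], [0, [0, 0, 0], 0]])

```text
time: 5.85
ee_pos: [0.4589, -0.2231, 0.0211]
tcp_rot: [180.0, -0.0, 2.0]
wrist_force: [-1.9, -0.0, 5.3]
opening: 0.0341
```

Request:
drive_tool(plan=[[0, [0, 0, 0.01], 0], [0, [0, 0, 0.03], 0], [0, [-0.01, 0, 0.05], 0], [0, [-0.02, 0.03, 0.055], 0], [0, [-0.02, 0.045, 0.055], 0], [0, [-0.02, 0.06, 0.05], 0], [0, [0, 0.06, 0.02], 0], [0, [0, 0.06, 0], 0], [0, [0, 0.06, 0], 0], [0, [0, 0.02, 0], 0]])

```text
time: 7.1
ee_pos: [0.4005, 0.0457, 0.2684]
tcp_rot: [-178.0, 0.0, 5.1]
wrist_force: [-0.5, -0.1, -0.6]
opening: 0.0337
```

Run:
```python
from g import *
p,d,o=shot('wrist','w4'); print(o['time'],o['ee_pos'],o['tcp_rot'],o['wrist_force'],o['opening'])
```

```text
7.1 [0.40046159 0.04567794 0.26843154] [-1.78024139e+02  1.77511446e-02  5.11584792e+00] [-0.5070555  -0.12805473 -0.57126193] 0.03367753677621447
```

View pics/w4.png

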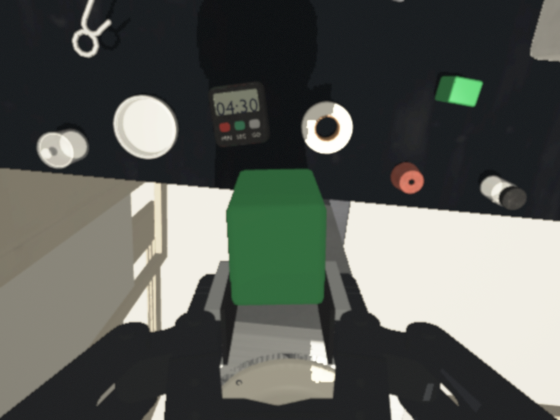

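Request:
drive_tool(plan=[[0, [0.03, 0.01, 0.02], -2], [0, [0.04, 0.015, 0.03], -2], [0, [0.04, 0.015, 0.02], 0], [0, [0.01, 0.01, 0], 0], [0, [0, 0, 0], 0], [0, [0, 0, 0], 0]])

```text
time: 7.9
ee_pos: [0.5219, 0.0545, 0.3381]
tcp_rot: [-176.3, 0.1, 4.0]
wrist_force: [-0.0, 0.7, 0.2]
opening: 0.0343
```

Run:
```python
from g import *
p,d,o=shot('wrist','w5'); print(o['time'],o['ee_pos'],o['tcp_rot'],o['wrist_force'],o['opening'])
p,d,o=shot('top','t5'); cv2.imwrite('pics/t5a.png',cv2.resize(p[140:240,170:310,::-1],None,fx=5.6,fy=5.6,interpolation=cv2.INTER_CUBIC))
```

```text
7.9 [0.52190573 0.05445754 0.33812161] [-1.76348262e+02  7.28778958e-02  3.95738348e+00] [-0.02109428  0.68075468  0.22907401] 0.03429634165601155
```

View pics/w5.png

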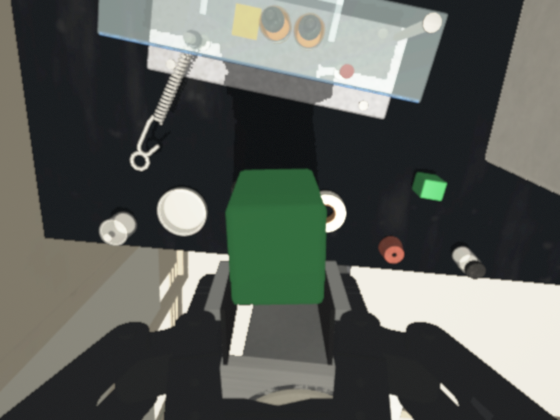

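View pics/t5a.png

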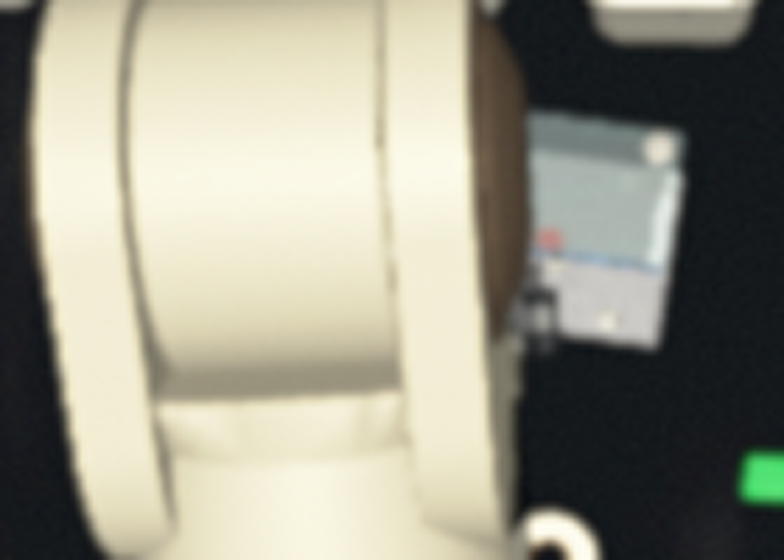

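Run:
```python
from g import *
o=monitor.get_obs(); print({k:np.round(v,3) for k,v in o.items()})
```

```text
{'time': np.float64(8.0), 'q': array([  3.914,   6.124,  24.838, 108.737,   3.659, 179.942]), 'qd': array([ 0.17 , -0.01 ,  0.464, -0.121,  0.057,  0.101]), 'joint_efforts': array([-8.6000e-02, -4.9643e+01,  4.3417e+01, -3.6000e-02,  2.0700e-01,
       -1.0000e-03]), 'ee_pos': array([0.522, 0.055, 0.339]), 'tcp_rot': array([-1.76341e+02,  2.00000e-02,  3.97200e+00]), 'wrist_force': array([-0.56 ,  0.145, -0.701]), 'torque': array([-0.05 ,  0.001,  0.014]), 'opening': np.float64(0.034)}
```

Run:
```python
from g import *
z=np.load('pics/w5.npz')
pts={'tapec':(327,212,.019),'dish':(182,212,.016),'weigh':(112,230,.05),'ringeye':(140,160,.055),'redhead':(346,71,.076),'pivot_tophead':(193,38,.06),'mat':(246,20,.01),'mat0':(232,37,.01),'shelfL':(98,34,.127),'shelfR':(419,102,.127),'baseFL':(148,68,.01),'baseFR':(386,118,.01),'b0':(276,20,.106),'b1':(309,28,.106),'grn':(432,187,.038)}
for k,(u,v,h) in pts.items(): print(k,plane('wrist',(u,v),h,z)[0].round(4))
z=np.load('pics/top0.npz')
print('tape',plane('top',(160+498/4.6,140+460/4.6),.019)[0],'timer',plane('top',(160+365/4.6,140+450/4.6),.018)[0],'red',plane('top',(160+498/4.6,140+195/4.6),.076)[0])
for k,(u,v,h) in {'FL':(172,222,.01),'FR':(586,284,.01),'shL':(138,157,.127),'shR':(585,219,.127),'eye':(158,366,.055)}.items(): print(k,plane('top',(160+u/4.6,140+v/4.6),h)[0])
```

```text
tapec [0.4374 0.0021 0.019 ]
dish [0.4185 0.1972 0.016 ]
weigh [0.3984 0.2796 0.05  ]
ringeye [0.4961 0.2354 0.055 ]
redhead [0.6125 0.0054 0.076 ]
pivot_tophead [0.6349 0.1689 0.06  ]
mat [0.6616 0.1202 0.01  ]
mat0 [0.6424 0.1361 0.01  ]
shelfL [0.6282 0.2378 0.127 ]
shelfR [ 0.5895 -0.0584  0.127 ]
baseFL [0.601  0.2387 0.01  ]
baseFR [ 0.5628 -0.0571  0.01  ]
b0 [0.652  0.0783 0.106 ]
b1 [0.6471 0.0472 0.106 ]
grn [ 0.4878 -0.1188  0.038 ]
tape [0.43271173 0.00134653 0.019     ] timer [0.43796315 0.09529206 0.018     ] red [0.6120836 0.0024391 0.076    ]
FL [0.59849781 0.23927255 0.01      ]
FR [ 0.55889666 -0.05824533  0.01      ]
shL [0.62596333 0.23695588 0.127     ]
shR [ 0.58973595 -0.05723152  0.127     ]
eye [0.49261299 0.23538055 0.055     ]
```

Request:
drive_tool(plan=[[0, [-0.008, -0.03, -0.03], 0], [0, [-0.01, -0.03, -0.055], 0], [0, [-0.01, -0.025, -0.055], 0], [0, [0, 0, -0.055], 0], [0, [0, 0, -0.055], 0], [0, [0, 0, 0], 0]])

```text
time: 8.75
ee_pos: [0.4918, -0.0294, 0.0858]
tcp_rot: [-176.3, 0.4, 4.0]
wrist_force: [0.5, -1.6, 0.5]
opening: 0.0342
```

Request:
drive_tool(plan=[[0, [0, 0, -0.04], 0], [0, [0, 0, -0.018], 0], [0, [0, 0, -0.003], 0], [0, [0, 0, 0], 0], [0.6, [0, 0, 0], 0], [0.8, [0, 0, 0], 0], [1, [0, 0, 0], 0], [1, [0, 0, 0.05], 0], [1, [0, 0, 0.06], 8], [1, [0, 0, 0.06], 10.6]])

```text
time: 10.0
ee_pos: [0.4947, -0.0295, 0.2]
tcp_rot: [-176.3, 0.0, 22.9]
wrist_force: [1.0, 0.8, 0.5]
opening: 0.0852
```

Request:
drive_tool(plan=[[1, [0, 0.01, 0.02], 10.6], [1, [0, 0.01, 0.02], 10.6], [1, [0, 0.01, 0.02], 10.6], [1, [0, 0.01, 0.02], 10.6], [1, [0, 0.01, 0.02], 10.6], [1, [0, 0.01, 0], 10.6], [1, [0, 0.01, 0], 10.6], [1, [0, 0.01, 0], 10.6], [1, [0, 0.01, 0], 10.6], [1, [0, 0, 0], 10.6]])

```text
time: 11.25
ee_pos: [0.4951, 0.061, 0.298]
tcp_rot: [-176.3, 0.0, 129.0]
wrist_force: [0.5, 0.1, 0.5]
opening: 0.0852
```

Request:
drive_tool(plan=[[1, [0, 0, 0], 10.6], [1, [0, 0, 0], 10.6], [1, [0, 0, 0], 10.6], [1, [0, 0, 0], 10.6], [1, [0, 0, 0], 2], [1, [0, 0, 0], 0]])

```text
time: 12.0
ee_pos: [0.495, 0.0605, 0.2981]
tcp_rot: [-176.3, 0.0, 172.8]
wrist_force: [-0.1, 0.2, -0.3]
opening: 0.0854
```

Run:
```python
from g import *
p,d,o=shot('wrist','w6'); print({k:np.round(v,3) for k,v in o.items() if k in('time','q','ee_pos','tcp_rot')})
green(np.load('pics/w6.npz'))
```

```text
{'time': np.float64(12.0), 'q': array([  9.059,   1.416,  15.107, 104.669,  -3.529,  16.266]), 'ee_pos': array([0.495, 0.06 , 0.298]), 'tcp_rot': array([-1.76338e+02,  4.90000e-02,  1.72825e+02])}
green [139.69901854 159.04143948] ztop [0.0357 0.0375 0.0383] [ 483.7 -118.6] [30.4 24.4] 83.67188262939453
green [221.26782609 180.04289855] ztop [0.0533 0.0546 0.0554] [516.7 -24. ] [40.9 35.7] 4.237747669219971
```

View pics/w6.png

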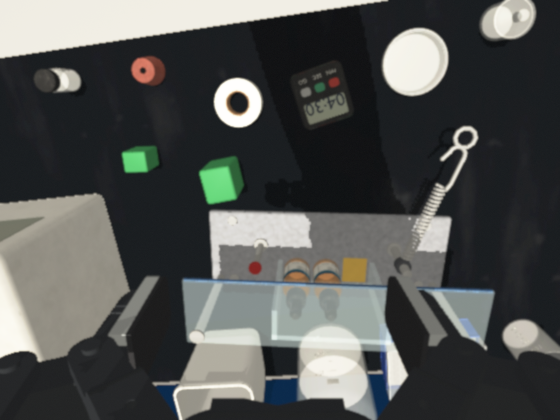

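Run:
```python
from h import *
z=np.load('pics/w6.npz'); p=z['p']; h=cv2.cvtColor(p,cv2.COLOR_RGB2HSV)
def blob(m,box):
    k=np.zeros_like(m); x0,y0,x1,y1=box; k[y0:y1,x0:x1]=m[y0:y1,x0:x1]
    n,l,s,c=cv2.connectedComponentsWithStats(k); i=1+s[1:,4].argmax(); return c[i],s[i],l==i
m=cv2.inRange(h,(18,120,80),(32,255,255)); c,s,l=blob(m,(330,240,385,290)); print('mat',c,s,plane('wrist',c,.0102,z)[0].round(4))
a=cv2.minAreaRect(plane('wrist',np.argwhere(l)[:,::-1],.0102,z)[:,:2].astype(np.float32)*1000); print(a)
m=cv2.inRange(h,(0,140,60),(8,255,255))|cv2.inRange(h,(172,140,60),(180,255,255)); c,s,l=blob(m,(240,255,270,285)); print('red',c,s,plane('wrist',c,.076,z)[0].round(4))
# base front edge: dark->grey transition scanning down columns
g=cv2.cvtColor(p,cv2.COLOR_RGB2GRAY).astype(float)
E=[]
for u in range(215,446,3):
    col=g[200:230,u]; j=np.diff(col).argmax(); 
    if np.diff(col).max()>25: E.append((u,200+j+0.5))
W=plane('wrist',np.array(E),.010,z)[:,:2]
vx,vy,x0,y0=cv2.fitLine(W.astype(np.float32),cv2.DIST_HUBER,0,.001,.001).ravel(); yaw=np.degrees(np.arctan2(-vx,vy) if vy>0 else np.arctan2(vx,-vy)); print('front',len(E),yaw,x0,y0)
# blue shelf edge
m=cv2.inRange(h,(100,90,60),(125,255,255)); m[:270]=0;m[300:]=0;m[:,:180]=0;m[:,500:]=0
q=np.argwhere(m>0)[:,::-1]; W=plane('wrist',q,.127,z)[:,:2]
f=cv2.fitLine(W.astype(np.float32),cv2.DIST_HUBER,0,.001,.001).ravel(); print('shelf',len(q),f, np.degrees(np.arctan2(-f[0]*np.sign(f[1]),abs(f[1]))),W[:,1].min(),W[:,1].max())
cv2.imwrite('pics/w6a.png',cv2.resize(p[115:300,190:490,::-1],None,fx=2.6,fy=2.6,interpolation=cv2.INTER_CUBIC))
```

```text
mat [353.80346821 269.41425819] [342 258  25  24 519] [0.6593 0.12   0.0102]
((659.5587768554688, 120.05122375488281), (29.175270080566406, 33.089599609375), 82.5177993774414)
red [254.63888889 267.63888889] [249 262  12  12 108] [0.6107 0.0051 0.076 ]
front 76 -7.2982717 0.5788761 0.10183219
shelf 322 [0.12925111 0.9916119  0.60766834 0.08085001] -7.426318 -0.05645187626544644 0.23525801914852335
```

View pics/w6a.png

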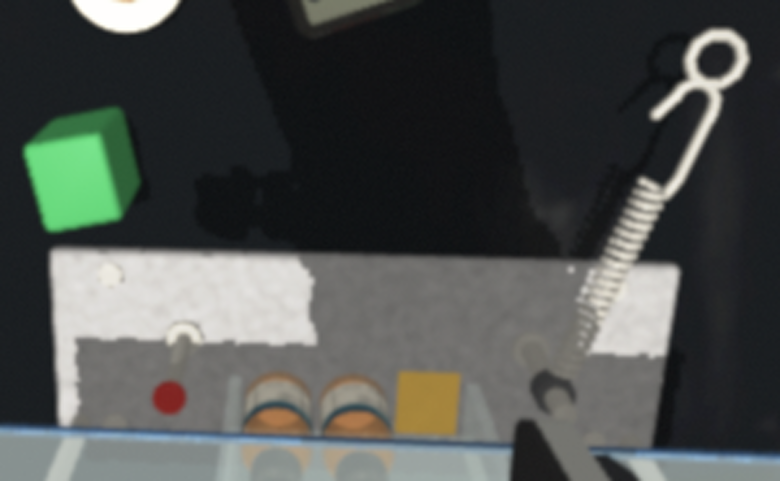

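Request:
drive_tool(plan=[[1, [0, 0, 0], 10.6], [1, [0, 0, 0], 10.6], [1, [0, 0, 0], 10.6], [1, [0, 0, 0], 10.6], [1, [0, 0, 0], 10.6], [1, [0, 0, 0], 10.6], [1, [0, 0, 0], 10.6], [1, [0, 0, 0], 10.6], [1, [0, 0, 0], 10.6], [1, [0, 0, 0], 10.6]])

```text
time: 13.3
ee_pos: [0.4951, 0.0604, 0.298]
tcp_rot: [-176.3, 0.1, -80.8]
wrist_force: [0.9, 0.8, -0.1]
opening: 0.0855
```

Request:
drive_tool(plan=[[1, [0, 0, 0], 10.6], [1, [0, 0, 0], 10.6], [1, [0, 0, 0], 10.6], [1, [0, 0, 0], 10.6], [1, [0, -0.005, 0], 10.6], [1, [0, -0.005, 0], 10.6], [1, [0, -0.005, 0], 10.6], [1, [0, -0.03, 0], 9]])

```text
time: 14.3
ee_pos: [0.4949, 0.0274, 0.2978]
tcp_rot: [-176.8, 0.1, 1.3]
wrist_force: [-0.3, -0.6, 0.1]
opening: 0.0852
```

Run:
```python
from g import *
o=monitor.get_obs();print({k:np.round(v,3) for k,v in o.items() if k in('time','q','ee_pos','tcp_rot')})
```

```text
{'time': np.float64(14.3), 'q': array([ 1.28500e+00,  6.80000e-02,  1.37350e+01,  1.03756e+02,
        3.15000e+00, -1.80012e+02]), 'ee_pos': array([0.495, 0.027, 0.298]), 'tcp_rot': array([-1.7685e+02,  8.7000e-02,  1.2970e+00])}
```

Request:
drive_tool(plan=[[1, [0, -0.02, 0], 0], [1, [0, -0.02, 0], 0], [1, [0, 0, 0], 0]])

```text
time: 14.68
ee_pos: [0.4948, 0.0079, 0.298]
tcp_rot: [-177.8, 0.0, -0.5]
wrist_force: [0.1, -0.2, 0.2]
opening: 0.0855
```

Run:
```python
from g import *
o=monitor.get_obs();print({k:np.round(v,3) for k,v in o.items() if k in('time','q','ee_pos','tcp_rot')})
```

```text
{'time': np.float64(14.675), 'q': array([-4.22000e-01, -5.60000e-02,  1.36610e+01,  1.03752e+02,
        2.24200e+00, -1.79940e+02]), 'ee_pos': array([0.495, 0.008, 0.298]), 'tcp_rot': array([-1.77758e+02,  3.70000e-02, -4.82000e-01])}
```

Request:
drive_tool(plan=[[1, [0, -0.045, 0], 0], [1, [0, -0.045, 0], 0], [1, [0, 0, 0], 0]])

```text
time: 15.05
ee_pos: [0.4976, -0.0366, 0.2978]
tcp_rot: [-179.8, 0.1, -4.4]
wrist_force: [-0.5, -0.1, -0.3]
opening: 0.0854
```

Run:
```python
from g import *
o=monitor.get_obs();print({k:np.round(v,3) for k,v in o.items() if k in('time','q','ee_pos','tcp_rot')})
```

```text
{'time': np.float64(15.05), 'q': array([-4.31700e+00,  5.74000e-01,  1.42970e+01,  1.03811e+02,
        1.79000e-01, -1.79942e+02]), 'ee_pos': array([ 0.498, -0.037,  0.298]), 'tcp_rot': array([-1.79821e+02,  8.80000e-02, -4.37500e+00])}
```

Request:
drive_tool(plan=[[1, [0, 0, 0], -10.7], [1, [0, 0.003, 0], -10.7], [1, [0, 0.004, 0], -10.7], [1, [0, 0.004, 0], -10.7], [1, [-0.002, 0, 0], -10.7], [1, [0, 0, 0], -10.7], [1, [0, 0, 0], -10.7], [1, [0, 0, 0], -10.7], [1, [0, 0, -0.02], -10.7], [1, [0, 0, -0.02], -10.7]])

```text
time: 16.3
ee_pos: [0.4957, -0.0242, 0.2575]
tcp_rot: [-179.8, 0.1, -111.6]
wrist_force: [-0.4, 0.4, 0.3]
opening: 0.0853
```

Request:
drive_tool(plan=[[1, [0, 0, -0.02], -10.7], [1, [0, 0, -0.02], -10.7], [1, [0, 0, -0.02], -10.7], [1, [0, 0, -0.02], -10.7], [1, [0, 0, 0], -10.7], [1, [0, 0, 0], -10.7], [1, [0, 0, 0], 0]])

```text
time: 17.18
ee_pos: [0.4955, -0.0242, 0.1779]
tcp_rot: [-179.8, 0.1, -175.4]
wrist_force: [0.3, 0.6, 0.6]
opening: 0.0853
```

Run:
```python
from g import *
p,d,o=shot('wrist','w7'); print({k:np.round(v,4) for k,v in o.items() if k in('time','q','ee_pos','tcp_rot')})
green(np.load('pics/w7.npz'))
```

```text
{'time': np.float64(17.175), 'q': array([-2.6738, -3.1792, -2.8766, 90.1988, -0.1987, -7.3133]), 'ee_pos': array([ 0.4955, -0.0242,  0.1779]), 'tcp_rot': array([-1.797897e+02,  7.760000e-02, -1.753605e+02])}
green [162.90309156 155.2175981 ] ztop [0.0364 0.0375 0.0382] [ 483.1 -119.6] [28.6 25.1] 85.07073211669922
green [274.95722108 206.34633812] ztop [0.0537 0.0545 0.0552] [515.5 -25.6] [39.8 34.5] 4.683236122131348
```

View pics/w7.png

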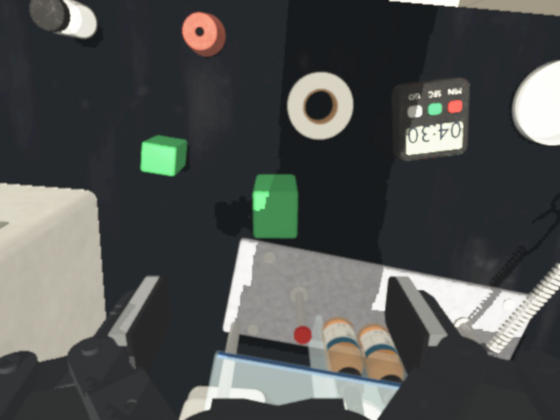

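Request:
drive_tool(plan=[[1, [-0.001, -0.003, -0.05], 0], [1, [0, 0, -0.05], 0], [1, [0, 0, -0.04], 0], [1, [0, 0, -0.017], 0], [0.4, [0, 0, 0], 0], [0, [0, 0, 0], 0], [0, [0, 0, 0], 0], [0, [0, 0, 0], 0], [0, [0, 0, 0], 0]])

```text
time: 18.35
ee_pos: [0.4957, -0.0272, 0.0228]
tcp_rot: [-179.8, 0.3, -175.4]
wrist_force: [-2.3, 0.2, 7.7]
opening: 0.034
```

Run:
```python
from h import *
z=np.load('pics/w7.npz'); K,_=T('wrist',z); M=np.array(eyes.camera_params('wrist')['mount']); d=z['d']
v,u=np.mgrid[:420,:560]; P=np.stack([(u-K[2])/K[0]*d,(v-K[3])/K[1]*d,d],-1)@M[:3,:3].T+M[:3,3]
for uv in [(240,412),(280,412),(320,415),(60,400),(100,380),(30,370),(90,345),(150,282),(120,340),(20,415)]: print(uv,(P[uv[1],uv[0]]*1000).round(1), round(float(d[uv[1],uv[0]]),3))
R=lambda x,y,th=np.radians(-7.45):np.array([.6426+x*np.cos(th)-y*np.sin(th),.0850+x*np.sin(th)+y*np.cos(th)])
print('tool at rack(-82,36):',R(-.082,.036),'eye',plane('wrist',(465.4,137.3),.055,np.load('pics/w6.npz'))[0],'pivot',R(-.02,.084))
```

```text
(240, 412) [ 10.4  -9.1 -87.6] 0.085
(280, 412) [ 10.7  -0.2 -87.9] 0.084
(320, 415) [ 10.8   8.6 -88.7] 0.083
(60, 400) [  2.7 -56.7 -76.9] 0.097
(100, 380) [ 11.  -44.3 -78.9] 0.093
(30, 370) [ 11.4 -63.2 -75.9] 0.095
(90, 345) [ 13.  -51.3 -68.6] 0.102
(150, 282) [ 10.9 -47.  -32.1] 0.137
(120, 340) [  9.3 -46.4 -61.8] 0.109
(20, 415) [ -0.6 -66.8 -78.4] 0.097
tool at rack(-82,36): [0.56596001 0.1313283 ] eye [0.49461748 0.23644392 0.055     ] pivot [0.63366035 0.17088412]
```

Request:
drive_tool(plan=[[0, [0, 0, 0.02], 0], [0, [0, 0, 0.05], 0], [0, [0, 0.03, 0.01], -4], [0, [0.012, 0.045, 0], -4.05], [0, [0.02, 0.045, 0], -4], [0, [0.02, 0.041, 0], 0], [0, [0, 0, 0], 0], [0, [0, 0, 0], 0]])

```text
time: 19.35
ee_pos: [0.5465, 0.1338, 0.1013]
tcp_rot: [-179.8, 0.1, 172.6]
wrist_force: [0.7, 0.6, -0.2]
opening: 0.0341
```

Run:
```python
from h import *
p,d,o=shot('wrist','w8'); print({k:np.round(v,4) for k,v in o.items() if k in('time','q','ee_pos','tcp_rot')})
```

```text
{'time': np.float64(19.35), 'q': array([13.8852,  5.9861, -1.9792, 82.0324, -0.2429, 21.3248]), 'ee_pos': array([0.5465, 0.1338, 0.1013]), 'tcp_rot': array([-1.797746e+02,  9.060000e-02,  1.725605e+02])}
```

View pics/w8.png

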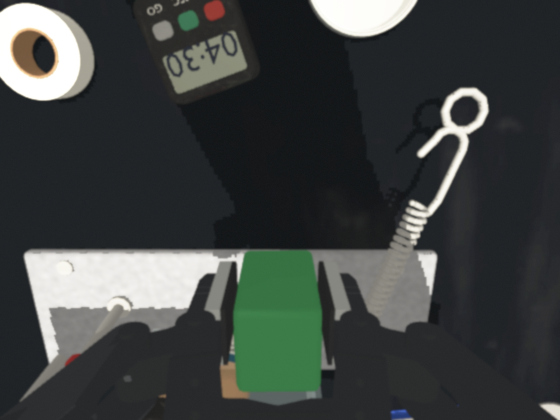

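Request:
drive_tool(plan=[[0, [0, 0, -0.03], 0], [0, [0, 0, -0.027], 0], [0, [0, 0, -0.01], 0], [0, [0.0102, -0.0013, 0], 0], [0, [0.0102, -0.0014, 0], 0], [0, [0, 0, 0], 0]])

```text
time: 20.15
ee_pos: [0.5681, 0.1309, 0.0345]
tcp_rot: [-179.8, 0.1, 172.5]
wrist_force: [0.7, -0.1, 0.4]
opening: 0.0338
```

Request:
drive_tool(plan=[[0, [0.002, -0.0003, 0], 0], [0, [0.002, -0.0003, 0], 0], [0, [0, 0, 0], 0]])

```text
time: 20.52
ee_pos: [0.5709, 0.1306, 0.0339]
tcp_rot: [-179.8, 0.1, 172.5]
wrist_force: [-0.6, 0.6, -0.0]
opening: 0.0341
```

Request:
drive_tool(plan=[[0, [0.003, -0.0004, 0], 0], [0, [0, 0, 0], 0]])

```text
time: 20.78
ee_pos: [0.5741, 0.1301, 0.0339]
tcp_rot: [-179.8, 0.1, 172.5]
wrist_force: [-0.8, 0.1, 0.0]
opening: 0.0339
```

Request:
drive_tool(plan=[[0, [0.003, -0.0004, 0], 0], [0, [0, 0, 0], 0]])

```text
time: 21.02
ee_pos: [0.5771, 0.1298, 0.0339]
tcp_rot: [-179.8, 0.1, 172.5]
wrist_force: [0.5, 0.7, -0.7]
opening: 0.0339
```

Request:
drive_tool(plan=[[0, [0.003, -0.0004, 0], 0], [0, [0, 0, 0], 0]])

```text
time: 21.28
ee_pos: [0.5801, 0.1293, 0.0339]
tcp_rot: [-179.8, 0.1, 172.5]
wrist_force: [-0.2, 1.3, -0.1]
opening: 0.0339
```

Request:
drive_tool(plan=[[0, [0.003, -0.0004, -0.001], 0], [0.6, [0, 0, 0], 0], [0.6, [0, 0, 0], 0], [0.6, [0, 0, 0], 0], [0.6, [-0.01, 0.0013, 0], 0], [0.6, [-0.03, 0.004, 0], 0], [0.6, [-0.04, 0.005, 0.03], 0], [0.6, [-0.04, 0, 0.05], 0], [0.6, [0, 0, 0.05], 0], [0.6, [0, 0, 0.05], 0]])

```text
time: 22.52
ee_pos: [0.4626, 0.1393, 0.2137]
tcp_rot: [-179.8, 0.1, 172.6]
wrist_force: [0.9, -0.6, -1.2]
opening: 0.051
```

Run:
```python
from g import *
p,d,o=shot('wrist','w9'); print({k:np.round(v,4) for k,v in o.items() if k in('time','q','ee_pos','tcp_rot','opening')})
z=np.load('pics/w9.npz'); green(z)
```

```text
{'time': np.float64(22.525), 'q': array([ 1.68963e+01, -4.33330e+00,  9.00000e-04,  9.42935e+01,
       -2.31200e-01,  2.43452e+01]), 'ee_pos': array([0.4626, 0.1393, 0.2137]), 'tcp_rot': array([-1.798061e+02,  1.324000e-01,  1.725512e+02]), 'opening': np.float64(0.051)}
green [ 21.97169811 221.26415094] ztop [0.0294 0.0373 0.0381] [ 482.7 -115.9] [30.3 25.4] 82.57119750976562
green [283.39809524 310.97666667] ztop [0.0633 0.0644 0.0651] [601.3 125.6] [33.6 42.4] 82.67420959472656
```

View pics/w9.png

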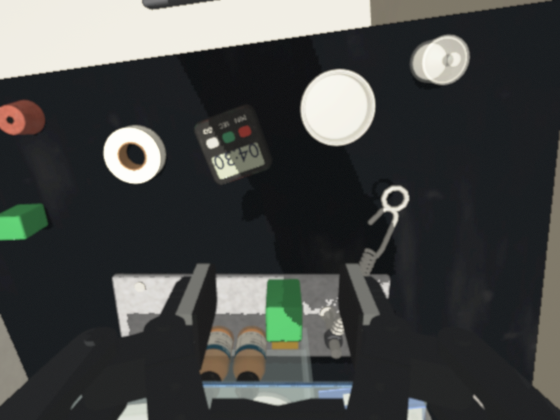

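Request:
drive_tool(plan=[[1, [-0.01, -0.04, 0.02], 2], [1, [-0.01, -0.06, 0.03], 3], [1, [-0.01, -0.06, 0], 3], [1, [-0.01, -0.06, 0], 3], [1, [-0.01, -0.06, 0], 3], [1, [-0.01, -0.06, 0], 3], [1, [-0.01, -0.06, 0], 3.8], [1, [-0.01, -0.06, 0], 0], [1, [0, -0.049, 0], 0], [1, [0, 0, 0], 0]])

```text
time: 23.82
ee_pos: [0.3837, -0.3672, 0.258]
tcp_rot: [-179.9, 0.0, -166.9]
wrist_force: [-0.0, 0.2, -1.1]
opening: 0.0853
```

Run:
```python
from g import *
p,d,o=shot('wrist','w10'); print({k:np.round(v,4) for k,v in o.items() if k in('time','q','ee_pos','tcp_rot','opening')})
```

```text
{'time': np.float64(23.825), 'q': array([-4.37036e+01,  3.25830e+00,  1.25081e+01,  9.91271e+01,
       -6.65000e-02, -5.68290e+01]), 'ee_pos': array([ 0.3837, -0.3672,  0.258 ]), 'tcp_rot': array([-1.798609e+02,  1.150000e-02, -1.668746e+02]), 'opening': np.float64(0.0853)}
```

View pics/w10.png

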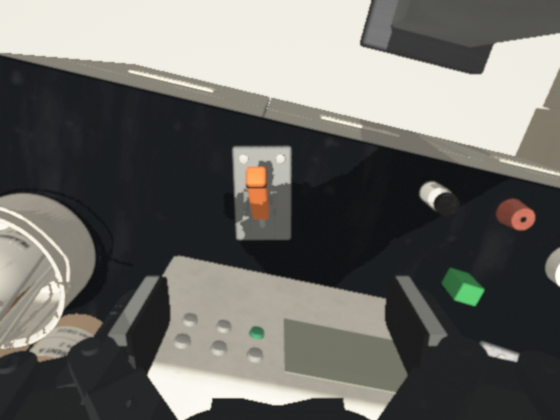

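Run:
```python
from h import *
z=np.load('pics/w10.npz'); p=z['p']; h=cv2.cvtColor(p,cv2.COLOR_RGB2HSV)
m=(cv2.inRange(h,(0,0,70),(180,70,255))|cv2.inRange(h,(5,150,80),(20,255,255)))
m[:142]=0;m[246:]=0;m[:,:224]=0;m[:,300:]=0
n,l,s,c=cv2.connectedComponentsWithStats(m); i=1+s[1:,4].argmax()
cs,_=cv2.findContours((l==i).astype(np.uint8),0,1); hu=cv2.convexHull(np.vstack(cs))
for zz in (.004,.007): print(zz,cv2.minAreaRect(plane('wrist',hu[:,0],zz,z)[:,:2].astype(np.float32)*1000))
P=cloud('wrist',z)
for uv in [(285,200),(245,235),(285,230),(240,155)]: print(uv,P[uv[1],uv[0]].round(4))
k=cv2.erode(cv2.inRange(h,(5,150,80),(20,255,255)),np.ones((3,3)));k[:140]=0;k[250:]=0;k[:,:200]=0;k[:,320:]=0
q=P[k>0]; v,u=np.nonzero(k)
# top face : end face vs side
print(q.min(0),q.max(0))
for v0 in range(165,222,6):
    t=(v>=v0)&(v<v0+6); print(v0,u[t].mean().round(1),q[t].mean(0).round(4),q[t][:,1].min().round(4),q[t][:,1].max().round(4))
def holder(c,yaw):
    cc,ss=np.cos(yaw),np.sin(yaw); return lambda x,y,zz:np.array([c[0]+x*cc-y*ss,c[1]+x*ss+y*cc,zz])
cv2.imwrite('pics/w10a.png',cv2.resize(p[130:260,200:330,::-1],None,fx=4.5,fy=4.5,interpolation=cv2.INTER_CUBIC))
```

```text
0.004 ((431.6249084472656, -375.27545166015625), (111.79550170898438, 64.900634765625), 13.352558135986328)
0.007 ((430.68475341796875, -375.35546875), (110.97117614746094, 64.42208099365234), 13.352551460266113)
(285, 200) [ 0.4311 -0.349   0.0074]
(245, 235) [ 0.4839 -0.3842  0.0058]
(285, 230) [ 0.4669 -0.3404  0.0065]
(240, 155) [ 0.3925 -0.4083  0.0065]
[ 0.30411052 -0.39345648  0.06338614] [ 0.43656959 -0.36862452  0.41086052]
165 256.8 [ 0.3764 -0.3869  0.118 ] -0.393 -0.3812
171 256.0 [ 0.3793 -0.3868  0.1202] -0.3935 -0.3802
177 256.0 [ 0.3832 -0.3858  0.1235] -0.3924 -0.3793
183 255.6 [ 0.3881 -0.3851  0.1227] -0.3913 -0.3791
189 257.3 [ 0.3948 -0.3827  0.1161] -0.3897 -0.3759
195 258.2 [ 0.4008 -0.3808  0.1128] -0.3879 -0.3734
201 258.9 [ 0.4127 -0.3787  0.0925] -0.386 -0.3717
207 259.7 [ 0.4222 -0.3765  0.0809] -0.383 -0.3699
213 260.2 [ 0.4316 -0.3745  0.0696] -0.3807 -0.3686<stdin>:15: RuntimeWarning: Mean of empty slice.
  ret = ret.dtype.type(ret / rcount)
  ret = um.true_divide(
Traceback (most recent call last):
ValueError: zero-size array to reduction operation minimum which has no identity
```

Request:
drive_tool(plan=[[1, [0.0087, -0.0075, -0.03], 0.2], [1, [0.0087, -0.0076, -0.04], 0], [1, [0, 0, -0.04], 0], [1, [0, 0, -0.04], 0], [1, [0, 0, -0.03], 0], [1, [0, 0, -0.01], 0], [1, [0, 0, 0], 0]], grip_force=80)

```text
time: 24.75
ee_pos: [0.4022, -0.3794, 0.0699]
tcp_rot: [-179.8, 0.1, -166.4]
wrist_force: [0.2, -0.1, 0.2]
opening: 0.0854
```

Correct the residual, then close.

Request:
drive_tool(plan=[[1, [-0.0013, -0.0029, -0.002], -0.2], [0.4, [0, 0, 0], 0], [0, [0, 0, 0], 0], [0, [0, 0, 0], 0], [0, [0, 0, 0], 0], [0, [0, 0, 0], 0]])

```text
time: 25.5
ee_pos: [0.4009, -0.3831, 0.0676]
tcp_rot: [-179.8, 0.1, -166.7]
wrist_force: [-0.1, 0.2, 0.8]
opening: 0.0151
```

Run:
```python
from g import *
p,d,o=shot('wrist','w11'); print({k:np.round(v,4) for k,v in o.items() if k in('time','ee_pos','tcp_rot','opening','wrist_force')})
```

```text
{'time': np.float64(25.5), 'ee_pos': array([ 0.4009, -0.3831,  0.0676]), 'tcp_rot': array([-1.797668e+02,  9.400000e-02, -1.666766e+02]), 'wrist_force': array([-0.0983,  0.2163,  0.8094]), 'opening': np.float64(0.0151)}
```

View pics/w11.png

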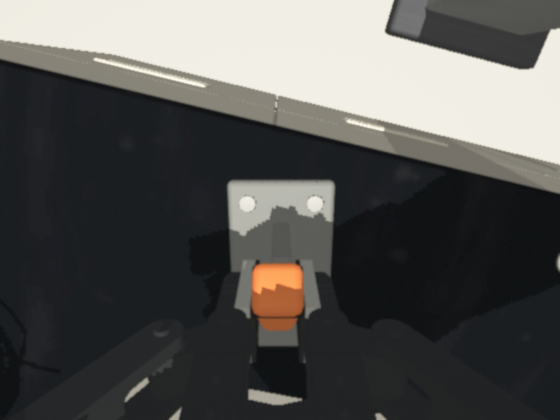

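Request:
drive_tool(plan=[[0, [-0.0063, -0.0015, 0.0077], 0], [0, [-0.0125, -0.003, 0.0153], 0], [0, [-0.0125, -0.003, 0.0153], 0], [0, [-0.0125, -0.003, 0.0153], 0], [0, [-0.0125, -0.003, 0.0153], 0], [0, [0, 0.01, 0.04], -2], [0, [0, 0.04, 0.04], -3], [0, [0, 0.06, 0.02], -3], [0, [0, 0.06, 0], -3], [0, [0, 0.06, 0], -3]])

```text
time: 26.8
ee_pos: [0.3436, -0.166, 0.2369]
tcp_rot: [-179.7, 0.1, 179.1]
wrist_force: [1.2, 0.2, 0.5]
opening: 0.015
```

Run:
```python
from g import *
p,d,o=shot('wrist','w12'); print({k:np.round(v,4) for k,v in o.items() if k in('time','ee_pos','tcp_rot','opening','wrist_force')})
p,d,o=shot('scene','s12')
```

```text
{'time': np.float64(26.8), 'ee_pos': array([ 0.3436, -0.166 ,  0.2369]), 'tcp_rot': array([-1.797433e+02,  1.301000e-01,  1.791489e+02]), 'wrist_force': array([1.1582, 0.2427, 0.4541]), 'opening': np.float64(0.015)}
```

View pics/w12.png

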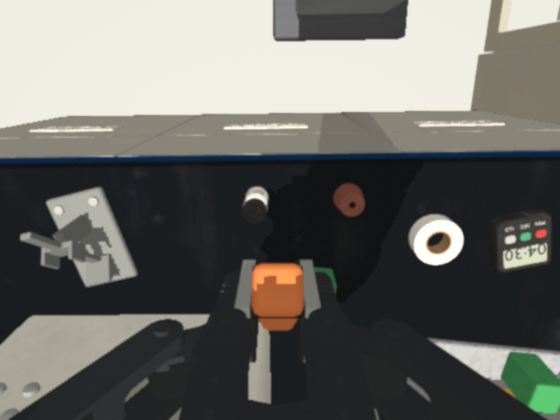

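View pics/s12.png

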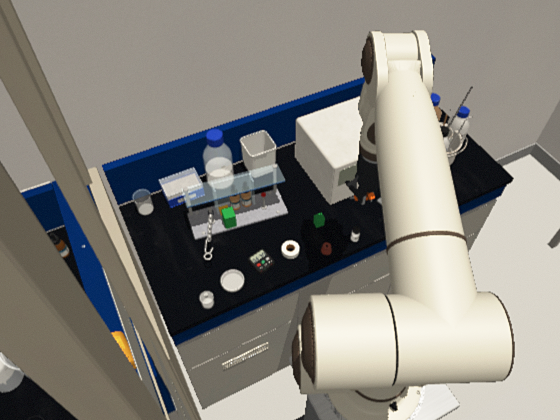

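Request:
drive_tool(plan=[[0, [0.02, 0.04, 0], -2], [0, [0.03, 0.06, 0], -2], [0, [0.04, 0.06, 0], -2], [0, [0.04, 0.06, 0], -0.6], [0, [0.03, 0.05, 0], 0], [0, [0.0086, 0.033, -0.02], 0], [0, [0, 0, -0.05], 0], [0, [0, 0, -0.04], 0], [0, [0, 0, 0], 0]])

```text
time: 28.02
ee_pos: [0.4988, 0.1144, 0.1236]
tcp_rot: [-179.7, -0.2, 172.7]
wrist_force: [1.1, 0.4, 0.3]
opening: 0.015
```

Run:
```python
from g import *
p,d,o=shot('wrist','w13'); print({k:np.round(v,4) for k,v in o.items() if k in('time','ee_pos','tcp_rot','opening','wrist_force')})
p,d,o=shot('scene','s13'); cv2.imwrite('pics/s13a.png',cv2.resize(p[155:275,175:345,::-1],None,fx=4.6,fy=4.6,interpolation=cv2.INTER_CUBIC))
```

```text
{'time': np.float64(28.025), 'ee_pos': array([0.4988, 0.1144, 0.1236]), 'tcp_rot': array([-179.6568,   -0.2061,  172.7016]), 'wrist_force': array([1.1166, 0.4175, 0.2865]), 'opening': np.float64(0.015)}
```

View pics/w13.png

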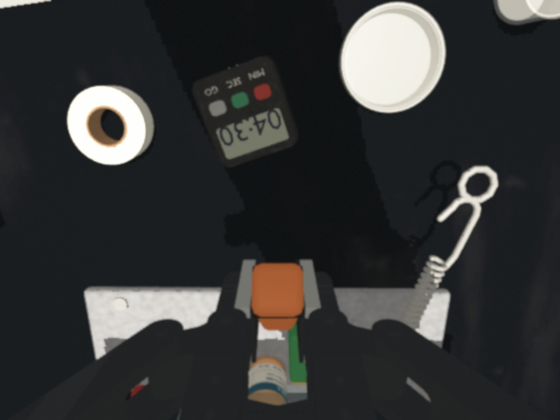

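View pics/s13a.png

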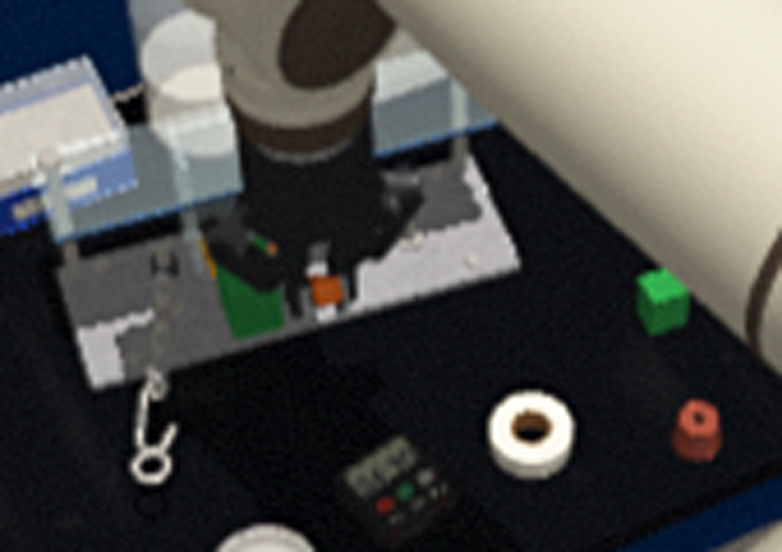

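Request:
drive_tool(plan=[[0, [0.005, 0.0232, 0], 0], [0, [0.007, 0, -0.02], 0], [0, [0, 0, -0.0225], 0], [0, [0, 0, 0], 0]])

```text
time: 28.62
ee_pos: [0.5126, 0.1385, 0.0844]
tcp_rot: [-179.8, 0.1, 172.7]
wrist_force: [0.4, -0.3, -0.4]
opening: 0.0146
```

Request:
drive_tool(plan=[[0, [0.006, -0.0008, -0.003], 0], [0, [0.006, -0.0008, 0], 0], [0, [0.006, -0.0008, 0], 0], [0, [0.006, -0.0008, 0], 0], [0, [0.006, -0.0008, 0], 0], [0, [0.006, -0.0008, 0], 0], [0, [0, 0, 0], 0]])

```text
time: 29.5
ee_pos: [0.5487, 0.134, 0.0804]
tcp_rot: [-179.8, 0.1, 172.7]
wrist_force: [-1.4, -0.4, 0.6]
opening: 0.0145
```

Run:
```python
from g import *
p,d,o=shot('scene','s14'); cv2.imwrite('pics/s14a.png',cv2.resize(p[155:275,175:345,::-1],None,fx=4.6,fy=4.6,interpolation=cv2.INTER_CUBIC))
```

```text
(no output)
```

View pics/s14a.png

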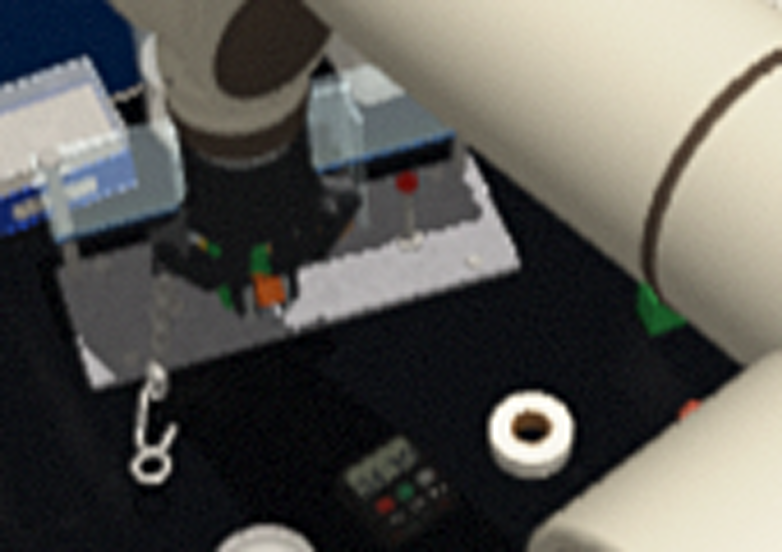

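Request:
drive_tool(plan=[[0, [0.005, -0.0007, 0], 0], [0, [0.005, -0.0007, 0], 0], [0, [0.005, -0.0007, 0], 0], [0, [0.004, -0.0005, 0], 0], [0, [0.003, -0.0004, 0], 0], [0, [0, 0, 0], 0]])

```text
time: 30.3
ee_pos: [0.5705, 0.131, 0.0805]
tcp_rot: [-179.8, 0.1, 172.7]
wrist_force: [0.1, -0.3, 0.2]
opening: 0.014
```

Request:
drive_tool(plan=[[0, [0.002, -0.0003, 0], 0], [0, [0.002, -0.0003, 0], 0], [0, [0, 0, 0], 0]])

```text
time: 30.68
ee_pos: [0.5744, 0.1305, 0.0806]
tcp_rot: [-179.8, 0.1, 172.7]
wrist_force: [0.1, 0.2, -0.0]
opening: 0.0149
```

Request:
drive_tool(plan=[[0, [0.002, -0.0003, 0], 0], [0, [0, 0, 0], 0]])

```text
time: 30.92
ee_pos: [0.5756, 0.1302, 0.0805]
tcp_rot: [-179.8, -0.0, 172.7]
wrist_force: [-4.5, 0.7, 2.5]
opening: 0.0148
```

Request:
drive_tool(plan=[[0, [0.001, -0.0001, 0], 0], [0, [0, 0, 0], 0], [0, [-0.004, 0.0005, 0], 0], [0, [-0.02, 0.0026, 0], 0], [0, [-0.03, 0.004, 0.01], 0], [0, [-0.03, 0, 0.03], 0], [0, [-0.02, 0, 0.04], 0], [0, [-0.02, 0, 0.04], 0], [0, [0, 0, 0], 0]])

```text
time: 32.05
ee_pos: [0.454, 0.1376, 0.2043]
tcp_rot: [-179.9, 0.4, 172.7]
wrist_force: [0.1, -0.2, -0.9]
opening: 0.015
```

Run:
```python
from g import *
p,d,o=shot('wrist','w15'); print({k:np.round(v,4) for k,v in o.items() if k in('time','ee_pos','tcp_rot','opening','wrist_force')})
p,d,o=shot('scene','s15'); cv2.imwrite('pics/s15a.png',cv2.resize(p[155:275,175:345,::-1],None,fx=4.6,fy=4.6,interpolation=cv2.INTER_CUBIC))
```

```text
{'time': np.float64(32.05), 'ee_pos': array([0.454 , 0.1376, 0.2043]), 'tcp_rot': array([-179.9358,    0.4341,  172.7483]), 'wrist_force': array([ 0.0661, -0.2332, -0.9365]), 'opening': np.float64(0.015)}
```

View pics/w15.png

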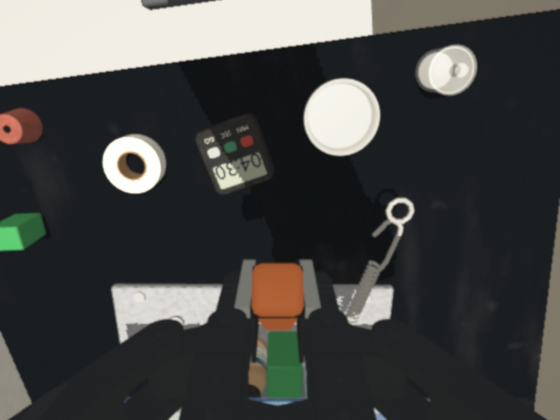

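View pics/s15a.png

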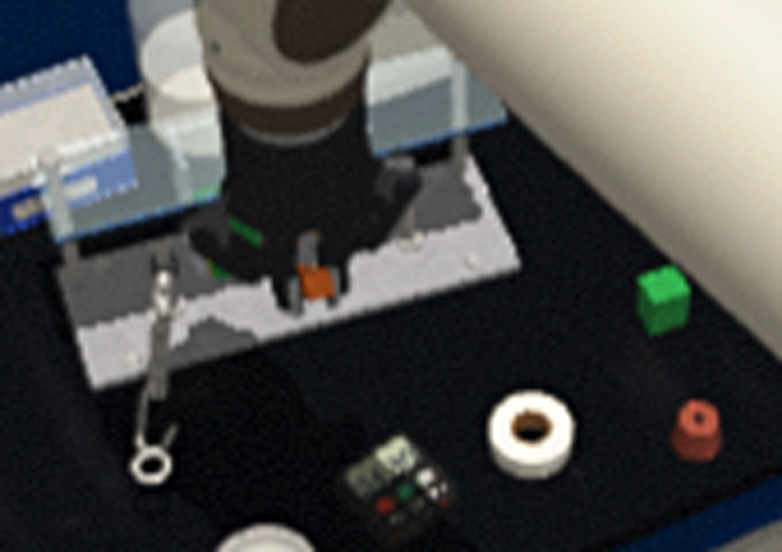

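Run:
```python
from h import *
z=np.load('pics/w15.npz'); P=cloud('wrist',z); h=cv2.cvtColor(z['p'],cv2.COLOR_RGB2HSV)
m=cv2.erode(cv2.inRange(h,(50,100,30),(85,255,255)),np.ones((3,3))); m[:320]=0; m[:,:260]=0;m[:,310:]=0
Q=P[m>0]; th=np.radians(-7.45); d=Q[:,:2]-[.6426,.085]
r=np.c_[d[:,0]*np.cos(th)+d[:,1]*np.sin(th),-d[:,0]*np.sin(th)+d[:,1]*np.cos(th),Q[:,2]]*1000
f=r[(r[:,2]>20)&(r[:,2]<58)]; print(len(r),len(f),np.percentile(f[:,0],[5,50,95]).round(1),np.polyfit(f[:,1],f[:,0],1),f[:,1].min(),f[:,1].max())
t=r[r[:,2]>60]; print('top',len(t),np.percentile(t,[2,50,98],axis=0).round(1))
```

```text
1919 727 [-9.9 -9.  -8.1] [ 2.31524045e-04 -9.01880080e+00] 18.507407463673477 47.49130481695221
top 1044 [[-9.6 18.2 60.9]
 [ 6.1 33.7 64.1]
 [25.4 49.1 65.6]]
```

```bash
cat > ring.py <<'E'
from h import *
def ring(f,box):
    z=np.load(f'pics/{f}.npz'); g=cv2.cvtColor(z['p'],cv2.COLOR_RGB2GRAY); x0,y0,x1,y1=box
    k=((g[y0:y1,x0:x1]>110)*255).astype(np.uint8); k=cv2.resize(k,None,fx=4,fy=4)
    k=((k>127)*255).astype(np.uint8)
    cs,hi=cv2.findContours(k,cv2.RETR_CCOMP,cv2.CHAIN_APPROX_NONE); 
    H=[c for c,h in zip(cs,hi[0]) if h[3]>=0 and cv2.contourArea(c)>200]
    for c in H:
        (cx,cy),r,_=cv2.fitEllipse(c); uv=((cx-1.5)/4+x0,(cy-1.5)/4+y0); print(f,np.round(uv,1),np.round(np.array(r if np.ndim(r) else [r])/4,1) if np.ndim(r) else r,np.array((cx,cy)).round(), plane('wrist',uv,.055,z)[0].round(4))
E
python3 - <<'E'
from ring import *
ring('w6',(445,115,490,160)); ring('w13',(455,160,505,210)); ring('w15',(382,190,420,230)); ring('w9',(375,175,415,220))
E
```

```text
w6 [465.  137.5] [13.3 16. ] [82. 91.] [0.4949 0.2362 0.055 ]
w13 [477.7 184.1] [21.9 26.6] [92. 98.] [0.4948 0.2363 0.055 ]
w15 [399.7 210.5] [15.5 18.1] [72. 83.] [0.4948 0.2362 0.055 ]
w9 [394.8 198.3] [15.4 17.9] [81. 95.] [0.4948 0.2363 0.055 ]
```

Request:
drive_tool(plan=[[0, [-0.01, 0.04, 0], 0], [0, [-0.014, 0.04, -0.02], 0], [0, [-0.01, 0.0284, -0.03], 0], [0, [0, 0, -0.02], 0], [0, [0, 0, 0], 0]])

```text
time: 32.78
ee_pos: [0.4183, 0.2451, 0.1277]
tcp_rot: [-179.6, -0.1, 172.8]
wrist_force: [0.3, -0.5, -0.6]
opening: 0.0151
```

Request:
drive_tool(plan=[[0, [0.002, 0.0009, -0.0105], -0.2], [0, [0, 0, 0], 0]])

```text
time: 33.02
ee_pos: [0.4216, 0.2461, 0.1196]
tcp_rot: [-179.8, 0.1, 172.5]
wrist_force: [0.2, 0.1, -0.6]
opening: 0.0147
```

Run:
```python
from ring import *
p,d,o=shot('wrist','w16'); print({k:np.round(v,4) for k,v in o.items() if k in('time','ee_pos','tcp_rot','opening','wrist_force')})
p,d,o=shot('scene','s16'); cv2.imwrite('pics/s16a.png',cv2.resize(p[190:290,160:300,::-1],None,fx=5.6,fy=5.6,interpolation=cv2.INTER_CUBIC))
e=o['ee_pos']; xr=np.array([.9916,-.1297,0]); tip=e+.0611*xr-[0,0,.0456]
print('tip pred',tip,proj('scene',tip)*1,'eye',proj('scene',[.4948,.2362,.055]), (proj('scene',tip)-[160,190])*5.6)
```

```text
{'time': np.float64(33.025), 'ee_pos': array([0.4216, 0.2461, 0.1196]), 'tcp_rot': array([-1.797622e+02,  5.970000e-02,  1.724763e+02]), 'wrist_force': array([ 0.2244,  0.0979, -0.5886]), 'opening': np.float64(0.0147)}
tip pred [0.48222859 0.23827376 0.07448456] [[208.48423614 255.24881398]] eye [[208.27746092 255.31970324]] [[271.51172237 365.39335829]]
```

View pics/w16.png

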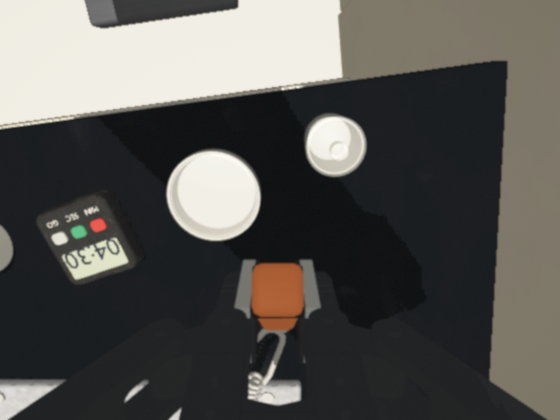

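View pics/s16a.png

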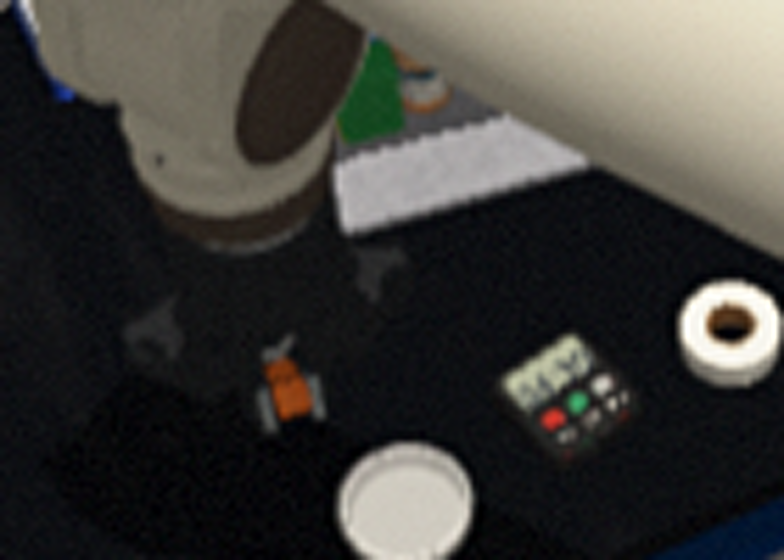

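Request:
drive_tool(plan=[[0, [-0.0013, 0, -0.0024], 0], [0, [0.0064, -0.0008, -0.0077], 0], [0, [0.0064, -0.0008, -0.0077], 0], [0, [0, 0, 0], 0]])

```text
time: 33.62
ee_pos: [0.4329, 0.2445, 0.1011]
tcp_rot: [-179.7, 0.0, 172.5]
wrist_force: [0.3, 0.6, -0.7]
opening: 0.0147
```

Request:
drive_tool(plan=[[0, [0.0066, -0.0009, -0.0072], 0], [0, [0.0064, -0.0009, -0.0073], 0], [0, [0, 0, 0], 0]])

```text
time: 34.0
ee_pos: [0.4459, 0.2427, 0.0868]
tcp_rot: [-179.7, 0.0, 172.5]
wrist_force: [-0.4, 1.1, -0.2]
opening: 0.0147
```

Run:
```python
from ring import *
p,d,o=shot('wrist','w17'); print({k:np.round(v,4) for k,v in o.items() if k in('time','ee_pos','tcp_rot','opening','wrist_force')})
cv2.imwrite('pics/w17a.png',cv2.resize(np.clip(p[250:420,180:380,::-1].astype(float)*1.8,0,255).astype(np.uint8),None,fx=3.5,fy=3.5,interpolation=cv2.INTER_CUBIC))
```

```text
{'time': np.float64(34.0), 'ee_pos': array([0.4459, 0.2427, 0.0868]), 'tcp_rot': array([-1.797352e+02,  2.260000e-02,  1.724995e+02]), 'wrist_force': array([-0.3892,  1.0791, -0.2162]), 'opening': np.float64(0.0147)}
```

View pics/w17a.png

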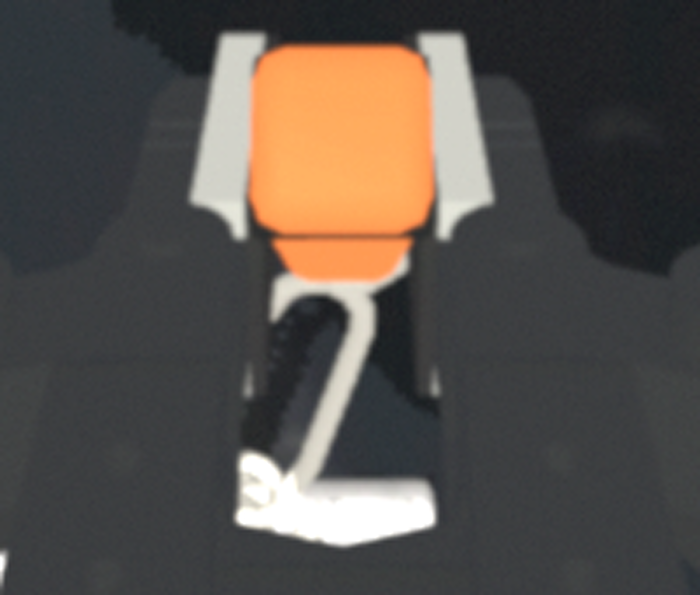

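```bash
cat > path.py <<'E'
import numpy as np
th=np.radians(-7.45); xr=np.array([np.cos(th),np.sin(th)]); yr=np.array([-np.sin(th),np.cos(th)]); O=np.array([.6426,.0850])
piv=O-.02*xr+.084*yr
def E(a,r): return piv-r*np.sin(a)*xr-r*np.cos(a)*yr
def tool(a,r): return E(a,r)-.0494*xr
def swing(ee):
    p=np.array(ee[:2])+.0494*xr-piv; return np.arctan2(-p@xr,-p@yr),np.hypot(*p)
E
python3 - <<'E'
from path import *
cur=np.array([.4459,.2427]); print(swing(cur))
for a in np.arange(1.73,0.2,-.15):
    t=tool(a,.155); print(round(a,2),(t-cur).round(4),t.round(4)); cur=t
E
```

```text
(np.float64(1.8812230517706117), np.float64(0.15342003640818971))
1.73 [-0.0098 -0.0212] [0.4361 0.2215]
1.58 [-0.0049 -0.0227] [0.4312 0.1988]
1.43 [-0.0015 -0.0232] [0.4297 0.1756]
1.28 [ 0.002  -0.0231] [0.4317 0.1525]
1.13 [ 0.0054 -0.0226] [0.4371 0.1299]
0.98 [ 0.0087 -0.0215] [0.4458 0.1084]
0.83 [ 0.0119 -0.02  ] [0.4577 0.0884]
0.68 [ 0.0147 -0.018 ] [0.4724 0.0704]
0.53 [ 0.0172 -0.0156] [0.4896 0.0548]
0.38 [ 0.0194 -0.0128] [0.509 0.042]
0.23 [ 0.0211 -0.0098] [0.5301 0.0322]
```

Request:
drive_tool(plan=[[0, [-0.0049, -0.0106, 0], 0], [0, [-0.0049, -0.0106, 0], 0], [0, [-0.0049, -0.0227, 0], 0], [0, [-0.0015, -0.0232, 0], 0], [0, [0.002, -0.0231, 0], 0], [0, [0, 0, 0], 0]])

```text
time: 34.8
ee_pos: [0.4315, 0.1515, 0.0882]
tcp_rot: [-179.8, 0.1, 172.4]
wrist_force: [1.0, -0.2, -0.3]
opening: 0.0147
```

Run:
```python
from ring import *
from path import swing
p,d,o=shot('wrist','w18'); print({k:np.round(v,4) for k,v in o.items() if k in('time','ee_pos','tcp_rot','opening','wrist_force')},swing(o['ee_pos']))
cv2.imwrite('pics/w18a.png',cv2.resize(np.clip(p[250:420,180:380,::-1].astype(float)*1.8,0,255).astype(np.uint8),None,fx=3.5,fy=3.5,interpolation=cv2.INTER_CUBIC))
```

```text
{'time': np.float64(34.8), 'ee_pos': array([0.4315, 0.1515, 0.0882]), 'tcp_rot': array([-1.79794e+02,  1.27800e-01,  1.72400e+02]), 'wrist_force': array([ 0.999 , -0.1515, -0.3443]), 'opening': np.float64(0.0147)} (np.float64(1.273886203930625), np.float64(0.15536390289958169))
```

View pics/w18a.png

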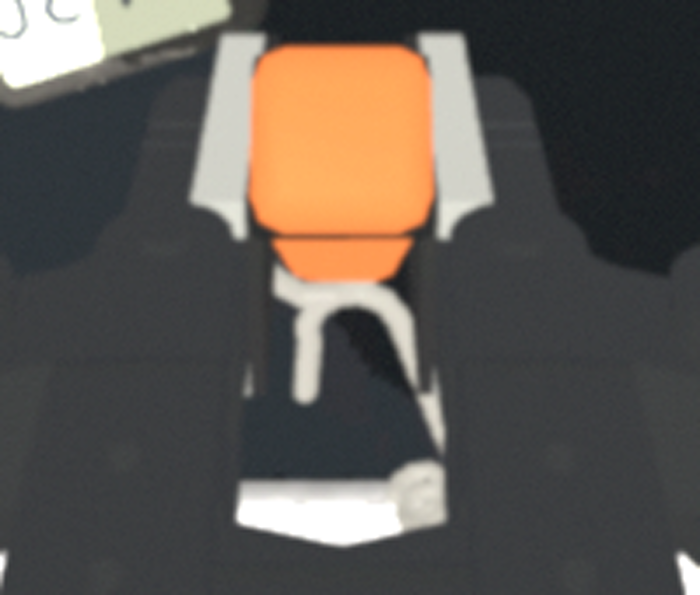

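Request:
drive_tool(plan=[[0, [0.0054, -0.0222, -0.0015], 0], [0, [0.0087, -0.0215, 0], 0], [0, [0.0119, -0.02, 0], 0], [0, [0.0147, -0.018, 0], 0], [0, [0.0172, -0.0156, 0], 0], [0, [0.0194, -0.0128, 0], 0], [0, [0, 0, 0], 0]])

```text
time: 35.72
ee_pos: [0.51, 0.0424, 0.086]
tcp_rot: [-179.8, 0.1, 172.5]
wrist_force: [-0.4, 0.6, -0.3]
opening: 0.0149
```

Run:
```python
from ring import *
from path import *
p,d,o=shot('wrist','w19'); print({k:np.round(v,4) for k,v in o.items() if k in('time','ee_pos','tcp_rot','opening','wrist_force')},swing(o['ee_pos']))
cv2.imwrite('pics/w19a.png',cv2.resize(np.clip(p[250:420,180:380,::-1].astype(float)*1.8,0,255).astype(np.uint8),None,fx=3.5,fy=3.5,interpolation=cv2.INTER_CUBIC))
cur=o['ee_pos'][:2]
for a,r in [(.36,.165),(.33,.175),(.3,.185),(.28,.195),(.26,.205),(.25,.212),(.25,.217)]:
    t=tool(a,r); print(a,r,(t-cur).round(4),t.round(4)); cur=t
```

```text
{'time': np.float64(35.725), 'ee_pos': array([0.51  , 0.0424, 0.086 ]), 'tcp_rot': array([-1.797825e+02,  7.510000e-02,  1.724718e+02]), 'wrist_force': array([-0.3673,  0.5696, -0.3404]), 'opening': np.float64(0.0149)} (np.float64(0.3754550047701747), np.float64(0.1542108565986919))
0.36 0.165 [-0.003  -0.0107] [0.507  0.0317]
0.33 0.175 [-0.     -0.0112] [0.507  0.0205]
0.3 0.185 [ 0.0006 -0.0113] [0.5076 0.0091]
0.28 0.195 [-0.0006 -0.0107] [ 0.5069 -0.0015]
0.26 0.205 [-0.0002 -0.0108] [ 0.5067 -0.0123]
0.25 0.212 [-0.0007 -0.0073] [ 0.506  -0.0196]
0.25 0.217 [-0.0019 -0.0046] [ 0.5042 -0.0242]
```

View pics/w19a.png

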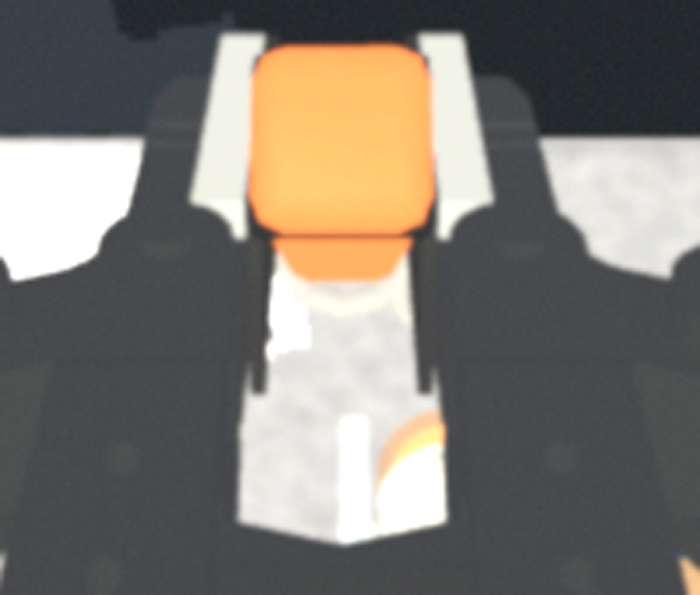

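Request:
drive_tool(plan=[[0, [-0.003, -0.0107, 0], 0], [0, [0, -0.0112, 0], 0], [0, [0.0006, -0.0113, 0], 0], [0, [-0.0006, -0.0107, 0], 0], [0, [-0.0002, -0.0108, 0], 0], [0, [0, 0, 0], 0]])

```text
time: 36.52
ee_pos: [0.5059, -0.0123, 0.0864]
tcp_rot: [-179.9, 0.1, 172.5]
wrist_force: [2.2, 5.9, -0.6]
opening: 0.0146
```

Run:
```python
from ring import *
from path import *
p,d,o=shot('wrist','w20'); print({k:np.round(v,4) for k,v in o.items() if k in('time','ee_pos','tcp_rot','opening','wrist_force','torque')},swing(o['ee_pos']))
cv2.imwrite('pics/w20a.png',cv2.resize(np.clip(p[220:420,100:460,::-1].astype(float)*1.8,0,255).astype(np.uint8),None,fx=2.2,fy=2.2,interpolation=cv2.INTER_CUBIC))
```

```text
{'time': np.float64(36.525), 'ee_pos': array([ 0.5059, -0.0123,  0.0864]), 'tcp_rot': array([-1.798580e+02,  1.136000e-01,  1.724879e+02]), 'wrist_force': array([ 2.1912,  5.9438, -0.5707]), 'torque': array([ 1.5717, -0.6803,  0.343 ]), 'opening': np.float64(0.0146)} (np.float64(0.26350507271929857), np.float64(0.2053248909303011))
```

View pics/w20a.png

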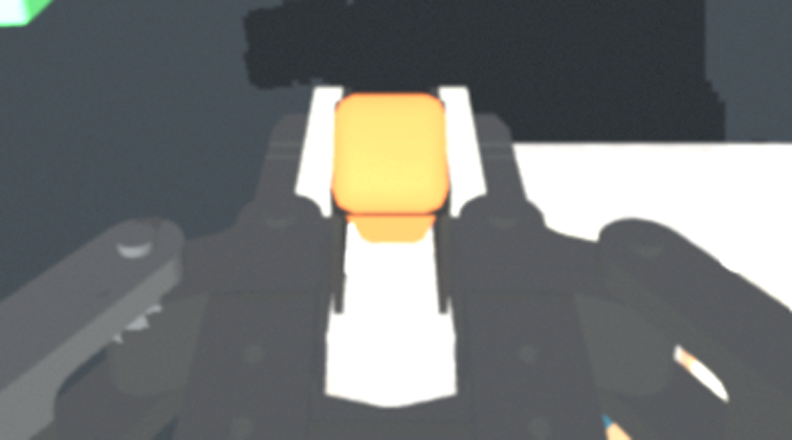

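Request:
drive_tool(plan=[[0, [-0.0002, -0.0068, 0], 0], [0, [-0.0017, -0.0046, 0], 0], [0, [0, 0, 0], 0], [0, [0, 0, 0], 0]])

```text
time: 37.08
ee_pos: [0.5041, -0.0229, 0.0864]
tcp_rot: [-179.9, 0.1, 172.5]
wrist_force: [3.2, 7.4, -0.4]
opening: 0.0148
```

Run:
```python
from ring import *
from path import *
fs=[]
p,d,o=shot('scene','s21'); 
print({k:np.round(v,4) for k,v in o.items() if k in('time','ee_pos','tcp_rot','opening','wrist_force','torque')},swing(o['ee_pos']))
cv2.imwrite('pics/s21a.png',cv2.resize(p[155:275,175:345,::-1],None,fx=4.6,fy=4.6,interpolation=cv2.INTER_CUBIC))
p,d,o=shot('top','t21'); cv2.imwrite('pics/t21a.png',cv2.resize(p[140:240,170:310,::-1],None,fx=5.6,fy=5.6,interpolation=cv2.INTER_CUBIC))
o=monitor.get_obs(); print(o['wrist_force'])
```

```text
{'time': np.float64(37.075), 'ee_pos': array([ 0.5041, -0.0229,  0.0864]), 'tcp_rot': array([-1.798882e+02,  1.165000e-01,  1.725499e+02]), 'wrist_force': array([ 3.1509,  7.3534, -0.4162]), 'torque': array([ 1.8088, -0.7383,  0.337 ]), 'opening': np.float64(0.0148)} (np.float64(0.2525704008987938), np.float64(0.2157952972497335))
[2.433448   7.11551816 0.10369564]
```

View pics/s21a.png

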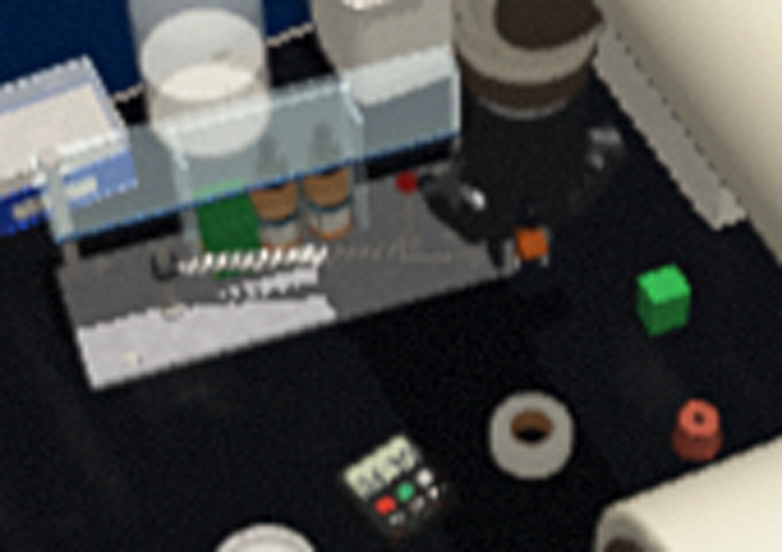

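View pics/t21a.png

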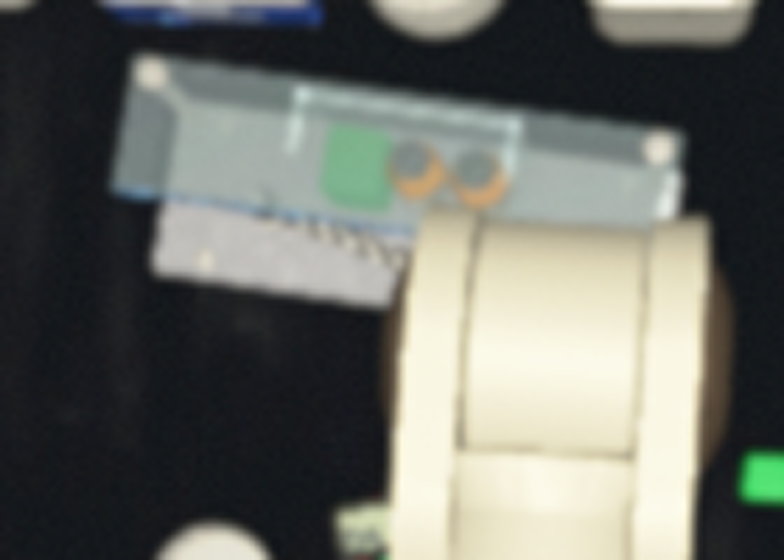

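Run:
```python
from path import *
cur=np.array([.5041,-.0229])
for a,r in [(.2,.2155),(.15,.2155),(.1,.2155),(.06,.2152),(.03,.215),(0,.215)]:
    t=tool(a,r); print(a,r,(t-cur).round(4),t.round(4)); cur=t
```

```text
0.2 0.2155 [ 0.0107 -0.0037] [ 0.5148 -0.0266]
0.15 0.2155 [ 0.0103 -0.0032] [ 0.5251 -0.0298]
0.1 0.2155 [ 0.0104 -0.0027] [ 0.5355 -0.0325]
0.06 0.2152 [ 0.0085 -0.0015] [ 0.544 -0.034]
0.03 0.215 [ 0.0064 -0.0009] [ 0.5504 -0.035 ]
0 0.215 [ 0.0064 -0.0009] [ 0.5568 -0.0359]
```

Request:
drive_tool(plan=[[0, [0.0107, -0.0037, 0], 0], [0, [0.0103, -0.0032, 0], 0], [0, [0.0104, -0.0027, 0], 0], [0, [0.0085, -0.0015, 0], 0], [0, [0, 0, 0], 0]])

```text
time: 37.8
ee_pos: [0.5441, -0.0339, 0.0862]
tcp_rot: [-179.9, 0.1, 172.6]
wrist_force: [0.4, 8.2, 0.5]
opening: 0.0154
```

Run:
```python
from ring import *
from path import *
p,d,o=shot('scene','s22'); 
print({k:np.round(v,4) for k,v in o.items() if k in('time','ee_pos','tcp_rot','opening','wrist_force','torque')},swing(o['ee_pos']))
cv2.imwrite('pics/s22a.png',cv2.resize(p[180:250,220:310,::-1],None,fx=8,fy=8,interpolation=cv2.INTER_CUBIC))
```

```text
{'time': np.float64(37.8), 'ee_pos': array([ 0.5441, -0.0339,  0.0862]), 'tcp_rot': array([-1.798898e+02,  7.090000e-02,  1.725593e+02]), 'wrist_force': array([0.3599, 8.1616, 0.4805]), 'torque': array([ 1.9294, -0.4345,  0.3672]), 'opening': np.float64(0.0154)} (np.float64(0.05966142068963104), np.float64(0.21506599256779677))
```

View pics/s22a.png

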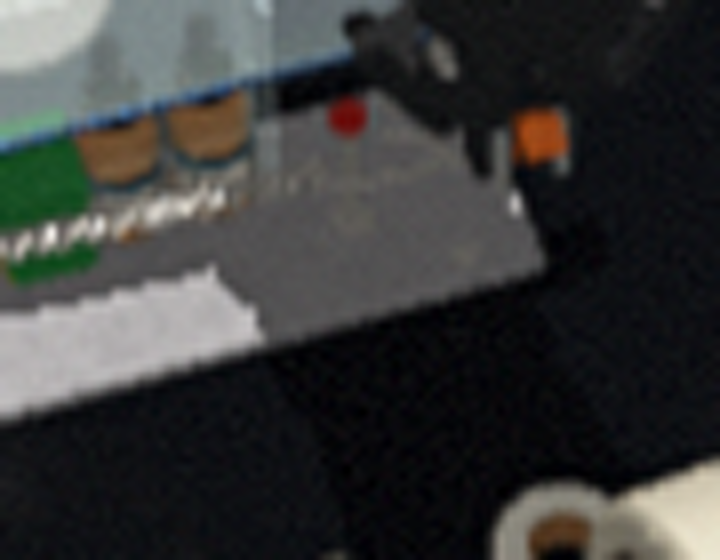

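Request:
drive_tool(plan=[[0, [0.0064, 0.0005, 0], 0], [0, [0.0064, -0.0004, 0], 0], [0, [0, 0, 0], 0]])

```text
time: 38.22
ee_pos: [0.5566, -0.0337, 0.0861]
tcp_rot: [-179.9, 0.0, 172.6]
wrist_force: [0.9, 7.0, 0.0]
opening: 0.0149
```

Run:
```python
from ring import *
from path import *
o=monitor.get_obs()
print({k:np.round(v,4) for k,v in o.items() if k in('time','ee_pos','tcp_rot','opening','wrist_force','torque')},swing(o['ee_pos']))
cur=o['ee_pos'][:2]
for a,r in [(0,.205),(0,.195),(0,.189),(0,.184)]:
    t=tool(a,r); print(a,r,(t-cur).round(4),t.round(4)); cur=t
```

```text
{'time': np.float64(38.225), 'ee_pos': array([ 0.5566, -0.0337,  0.0861]), 'tcp_rot': array([-1.798858e+02,  4.040000e-02,  1.725667e+02]), 'wrist_force': array([0.8795, 7.0097, 0.0293]), 'torque': array([ 1.8253, -0.2418,  0.409 ]), 'opening': np.float64(0.0149)} (np.float64(0.0023311346294145603), np.float64(0.2128511389262737))
0 0.205 [0.0015 0.0077] [ 0.5581 -0.026 ]
0 0.195 [0.0013 0.0099] [ 0.5594 -0.0161]
0 0.189 [0.0008 0.0059] [ 0.5602 -0.0101]
0 0.184 [0.0006 0.005 ] [ 0.5608 -0.0052]
```

Request:
drive_tool(plan=[[0, [0.0015, 0.0077, 0], 0], [0, [0.0013, 0.0099, 0], 0], [0, [0.0008, 0.0059, 0], 0], [0, [0.0005, 0.004, 0], 0], [0, [0, 0, 0], 0]])

```text
time: 38.85
ee_pos: [0.5604, -0.0073, 0.0861]
tcp_rot: [-179.7, 0.1, 172.5]
wrist_force: [0.4, -0.1, -0.1]
opening: 0.0149
```

Run:
```python
from ring import *
from path import *
p,d,o=shot('scene','s23'); 
print({k:np.round(v,4) for k,v in o.items() if k in('time','ee_pos','tcp_rot','opening','wrist_force','torque')},swing(o['ee_pos']))
cv2.imwrite('pics/s23a.png',cv2.resize(p[180:250,220:310,::-1],None,fx=8,fy=8,interpolation=cv2.INTER_CUBIC))
p,d,o=shot('wrist','w23')
cv2.imwrite('pics/w23a.png',cv2.resize(np.clip(p[220:420,100:460,::-1].astype(float)*1.3,0,255).astype(np.uint8),None,fx=2.2,fy=2.2,interpolation=cv2.INTER_CUBIC))
```

```text
{'time': np.float64(38.85), 'ee_pos': array([ 0.5604, -0.0073,  0.0861]), 'tcp_rot': array([-1.797233e+02,  5.030000e-02,  1.725030e+02]), 'wrist_force': array([ 0.4331, -0.141 , -0.1083]), 'torque': array([-0.0467,  0.0573,  0.0479]), 'opening': np.float64(0.0149)} (np.float64(0.0009488633903912233), np.float64(0.18622523574941205))
```

View pics/s23a.png

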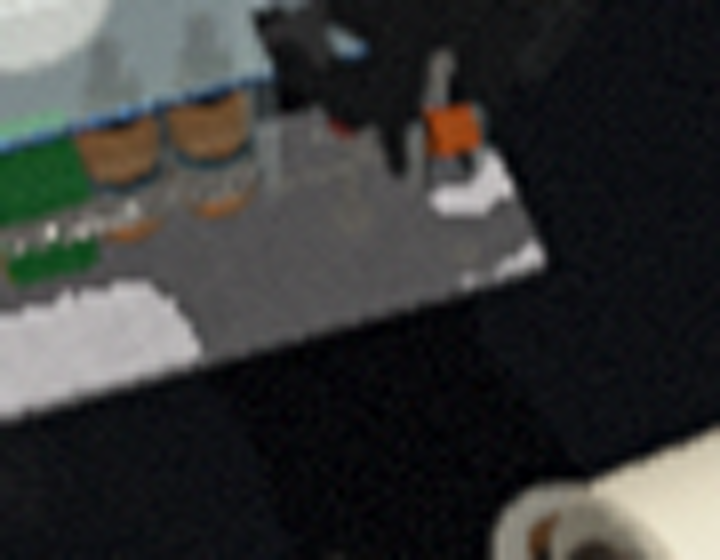

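View pics/w23a.png

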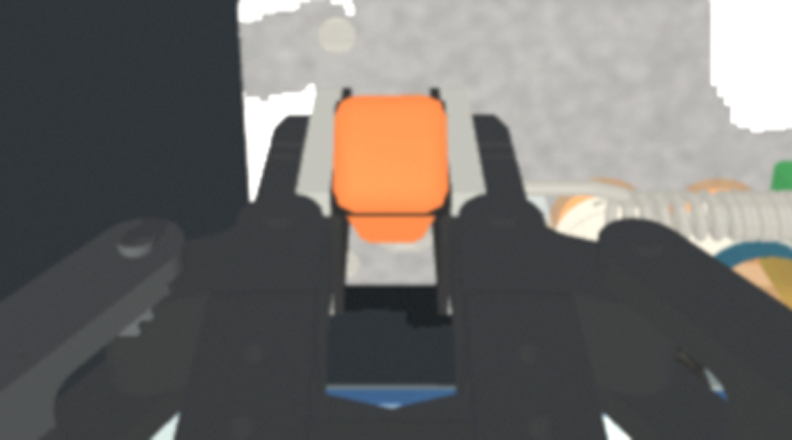

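Request:
drive_tool(plan=[[0, [0.0003, 0.002, 0], 0], [0, [-0.0051, 0.0007, 0.0061], 0], [0, [-0.0051, 0.0007, 0.0061], 0], [0, [-0.0064, 0.0008, 0.0076], 0], [0, [-0.0128, 0.0017, 0.0153], 0], [0, [-0.0128, 0.0017, 0.0153], 0], [0, [-0.03, 0.004, 0.03], 0], [0, [-0.04, 0, 0.04], 0], [0, [-0.02, 0, 0.02], 0], [0, [0, 0, 0], 0]])

```text
time: 40.2
ee_pos: [0.4284, 0.0049, 0.2294]
tcp_rot: [-179.8, 0.4, 172.5]
wrist_force: [-0.2, 0.2, -0.6]
opening: 0.0149
```

Run:
```python
from ring import *
p,d,o=shot('wrist','w24'); print({k:np.round(v,4) for k,v in o.items() if k in('time','ee_pos','tcp_rot','opening','wrist_force','torque')})
p,d,o=shot('scene','s24'); 
cv2.imwrite('pics/s24a.png',cv2.resize(p[170:260,190:310,::-1],None,fx=6.5,fy=6.5,interpolation=cv2.INTER_CUBIC))
```

```text
{'time': np.float64(40.2), 'ee_pos': array([0.4284, 0.0049, 0.2294]), 'tcp_rot': array([-179.8234,    0.3649,  172.5317]), 'wrist_force': array([-0.1973,  0.1836, -0.6362]), 'torque': array([ 0.0515, -0.0939, -0.0232]), 'opening': np.float64(0.0149)}
```

View pics/w24.png

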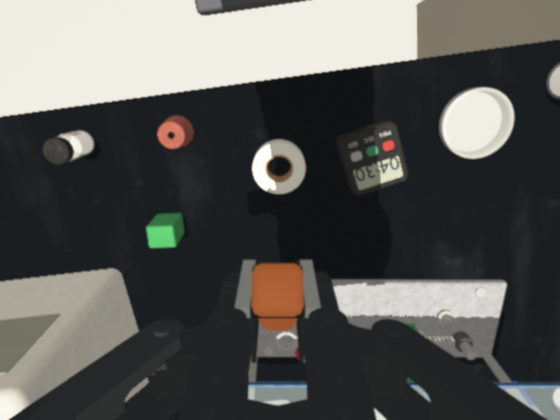

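View pics/s24a.png

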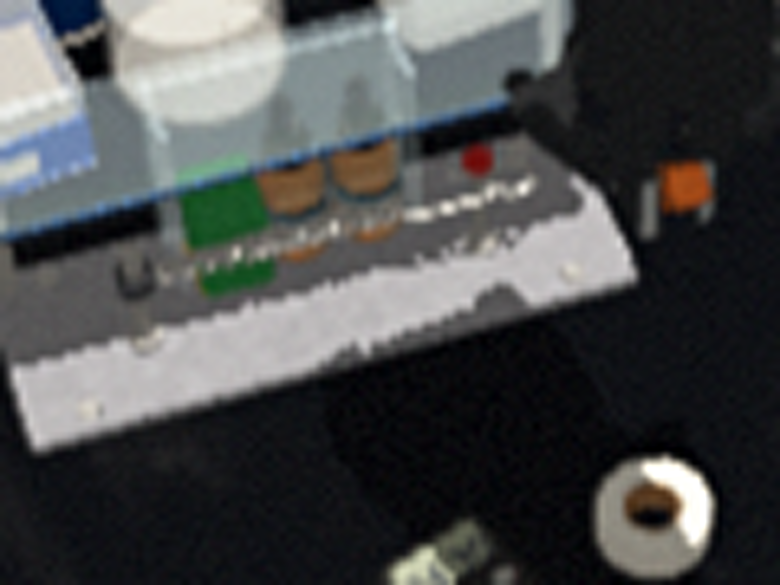

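Request:
drive_tool(plan=[[0, [-0.01, -0.04, 0.01], 2], [0, [-0.01, -0.055, 0], 3], [0, [-0.01, -0.055, 0], 3], [0, [-0.01, -0.055, 0], 3], [0, [-0.01, -0.055, 0], 3], [0, [-0.01, -0.055, 0], 3], [0, [-0.01, -0.055, 0], 3.8], [0, [-0.0076, -0.03, 0], 0], [0, [0, 0, -0.03], 0], [0, [0, 0, 0], 0]])

```text
time: 41.55
ee_pos: [0.3504, -0.3949, 0.203]
tcp_rot: [179.9, -0.1, -166.7]
wrist_force: [0.8, -0.3, 0.1]
opening: 0.0151
```

Run:
```python
from ring import *
p,d,o=shot('wrist','w25'); print({k:np.round(v,4) for k,v in o.items() if k in('time','ee_pos','tcp_rot','opening','wrist_force','torque')})
```

```text
{'time': np.float64(41.55), 'ee_pos': array([ 0.3504, -0.3949,  0.203 ]), 'tcp_rot': array([ 1.798981e+02, -8.340000e-02, -1.667213e+02]), 'wrist_force': array([ 0.8483, -0.2931,  0.1365]), 'torque': array([-0.0728,  0.1065,  0.0165]), 'opening': np.float64(0.0151)}
```

View pics/w25.png

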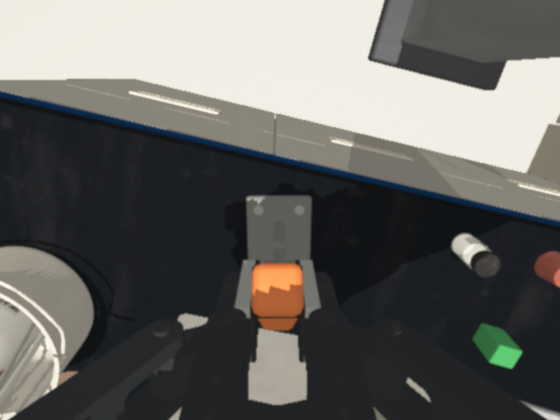

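Request:
drive_tool(plan=[[0, [0, 0, -0.035], 0], [0, [0, 0, -0.03], 0], [0, [0, 0, -0.0075], 0], [0, [0, 0, 0], 0]])

```text
time: 42.1
ee_pos: [0.3515, -0.3952, 0.135]
tcp_rot: [-179.8, 0.1, -166.6]
wrist_force: [-0.3, 0.4, -0.1]
opening: 0.0149
```

Request:
drive_tool(plan=[[0, [-0.0005, 0.0002, -0.0048], 0], [0, [0, 0, 0], 0], [0, [0.0126, 0.0029, -0.0153], 0], [0, [0.0126, 0.003, -0.0153], 0], [0, [0, 0, 0], 0]])

```text
time: 42.72
ee_pos: [0.3769, -0.3881, 0.0967]
tcp_rot: [-179.9, 0.1, -166.6]
wrist_force: [0.7, 0.6, -0.9]
opening: 0.015
```

Request:
drive_tool(plan=[[0, [0.0068, 0.0015, -0.0066], 0], [0, [0.0068, 0.0014, -0.0082], 0], [0, [0.0064, 0.0013, -0.0077], 0], [0, [0, 0, 0], 0]])

```text
time: 43.22
ee_pos: [0.3959, -0.3845, 0.0752]
tcp_rot: [-179.9, 0.0, -166.6]
wrist_force: [0.4, -1.2, -0.6]
opening: 0.0149
```

Request:
drive_tool(plan=[[0, [0.004, 0.001, -0.005], 0], [0, [0.001, 0.0004, -0.002], 0], [0, [0, 0, 0], 0]])

```text
time: 43.6
ee_pos: [0.4008, -0.3835, 0.0692]
tcp_rot: [-179.8, 0.1, -166.7]
wrist_force: [0.1, 0.3, -0.7]
opening: 0.015
```

Lower the last 1.5 mm, release, and rise.

Request:
drive_tool(plan=[[0, [0, 0.0003, -0.0014], 0], [0, [0, 0, 0], 0], [0.3, [0, 0, 0], 0], [0.6, [0, 0, 0], 0], [1, [0, 0, 0], 0], [1, [0, 0, 0], 0], [1, [0, 0, 0.03], 0], [1, [0, 0, 0.05], 0], [1, [-0.01, 0.01, 0.06], 0], [1, [-0.01, 0.01, 0.05], 0]])

```text
time: 44.85
ee_pos: [0.3806, -0.363, 0.2602]
tcp_rot: [-179.7, 0.1, -166.7]
wrist_force: [1.1, 0.2, -0.1]
opening: 0.0857
```

Run:
```python
from ring import *
p,d,o=shot('wrist','w26'); print({k:np.round(v,4) for k,v in o.items() if k in('time','ee_pos','tcp_rot','opening','wrist_force','torque')})
z=np.load('pics/w26.npz'); P=cloud('wrist',z); h=cv2.cvtColor(p,cv2.COLOR_RGB2HSV)
k=cv2.erode(cv2.inRange(h,(5,150,80),(20,255,255)),np.ones((3,3))); k[:,:200]=0;k[:,330:]=0
q=P[k>0]; v,u=np.nonzero(k); ok=(q[:,2]<.14)&(q[:,2]>.05); q=q[ok]; v=v[ok]
c=np.array([.431,-.3753]); yw=np.radians(13.35); X=(q[:,:2]-c)@[np.cos(yw),np.sin(yw)]; Y=(q[:,:2]-c)@[-np.sin(yw),np.cos(yw)]
print('lateral',np.percentile(Y,[2,50,98]).round(4)); t=X<-.0
print('z max',np.percentile(q[:,2],99),'x range',np.percentile(X,[1,99]),'z at',np.percentile(q[:,2],[1,50,99]))
for a in np.arange(-.07,.02,.01):
    s=(X>=a)&(X<a+.01); print(round(a,3),s.sum(),np.median(q[s,2]).round(4) if s.any() else '',np.median(Y[s]).round(4) if s.any() else '')
```

```text
{'time': np.float64(44.85), 'ee_pos': array([ 0.3806, -0.363 ,  0.2602]), 'tcp_rot': array([-1.797239e+02,  1.195000e-01, -1.666801e+02]), 'wrist_force': array([ 1.1291,  0.1884, -0.0565]), 'torque': array([-0.0335, -0.0619,  0.0305]), 'opening': np.float64(0.0857)}
lateral [-0.0075 -0.001   0.0057]
z max 0.12510258626766113 x range [-0.05635267  0.00455683] z at [0.06560924 0.11334337 0.12510259]
-0.07 0  
-0.06 162 0.1202 -0.0013
-0.05 163 0.1237 -0.0012
-0.04 121 0.1125 -0.0004
-0.03 107 0.1006 -0.0007
-0.02 88 0.0888 -0.0008
-0.01 81 0.0765 -0.0008
0.0 33 0.0668 -0.0011
0.01 0
```

View pics/w26.png

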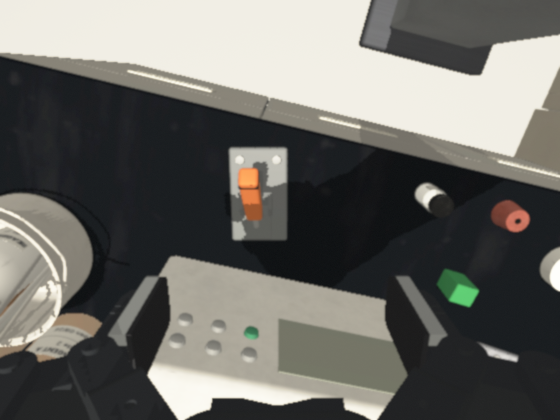

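Request:
drive_tool(plan=[[1, [0.01, 0.05, 0.02], -3], [1, [0.01, 0.06, 0.02], -3], [1, [0.01, 0.06, 0], -3], [1, [0.01, 0.06, 0], -3], [1, [0.01, 0.06, 0], -3], [1, [0.01, 0.06, 0], -3], [1, [0.01, 0.06, 0], -2], [1, [0, 0.03, 0], 0], [1, [0, 0, 0], 0], [1, [0, 0, 0], 0]])

```text
time: 46.15
ee_pos: [0.4506, 0.075, 0.2973]
tcp_rot: [-179.8, 0.1, 173.3]
wrist_force: [-0.4, 0.1, -0.4]
opening: 0.0853
```

Run:
```python
from ring import *
p,d,o=shot('wrist','w27'); print({k:np.round(v,4) for k,v in o.items() if k in('time','ee_pos','tcp_rot','opening','wrist_force','torque')})
ring('w27',(190,200,330,300))
cv2.imwrite('pics/w27a.png',cv2.resize(p[180:310,170:430,::-1],None,fx=3,fy=3,interpolation=cv2.INTER_CUBIC))
```

```text
{'time': np.float64(46.15), 'ee_pos': array([0.4506, 0.075 , 0.2973]), 'tcp_rot': array([-1.797651e+02,  8.140000e-02,  1.733378e+02]), 'wrist_force': array([-0.4379,  0.0909, -0.4182]), 'torque': array([ 0.0513, -0.0858,  0.0145]), 'opening': np.float64(0.0853)}
w27 [276.7 286.9] [6.7 8.5] [348. 349.] [0.6066 0.054  0.055 ]
w27 [288.7 285.8] [4.8 6.3] [396. 345.] [0.6068 0.0684 0.055 ]
w27 [261.5 282.2] [4.1 4.6] [288. 330.] [0.5982 0.0369 0.055 ]
w27 [250.3 281.8] [3.2 8.6] [243. 329.] [0.5962 0.0237 0.055 ]
w27 [302.9 285.6] [10.4 17.3] [453. 344.] [0.6085 0.0853 0.055 ]
w27 [240.2 282.5] [3.4 7.4] [202. 331.] [0.5957 0.0116 0.055 ]
w27 [202.1 281.3] [3.6 5.5] [ 50. 327.] [ 0.5889 -0.0332  0.055 ]
w27 [306.4 266.2] [ 9.5 20.8] [467. 266.] [0.5831 0.0918 0.055 ]
w27 [293.2 259.7] [5.1 7.5] [414. 240.] [0.5729 0.0774 0.055 ]
```

View pics/w27.png

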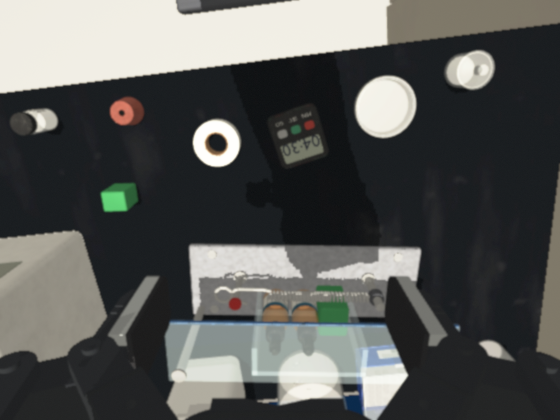

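View pics/w27a.png

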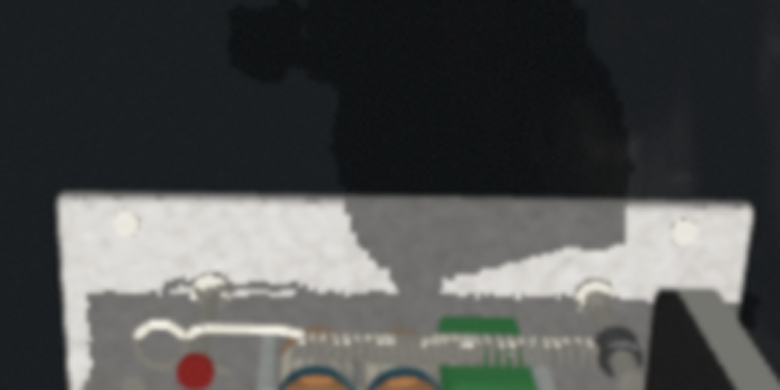

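Run:
```python
from h import *
from path import *
z=np.load('pics/w27.npz')
e=E(0,.184); print('eye exp px',proj('wrist',[*e,.055],z)); pm=O-.02*xr-.084*yr
print('post px at .055',proj('wrist',[*pm,.055],z),'head',proj('wrist',[*pm,.076],z))
p=z['p']; c=p[265:320,195:265,::-1]; c=np.clip(c.astype(float)*1.4,0,255).astype(np.uint8)
cv2.imwrite('pics/w27b.png',cv2.resize(c,None,fx=10,fy=10,interpolation=cv2.INTER_CUBIC))
for u,v in [(212,296),(222,287.5)]: print(plane('wrist',(u,v),.055,z))
print('exp ring ends', [proj('wrist',[*E(0,r),.055],z)[0].round(1) for r in (.174,.194,.168)])
```

```text
eye exp px [[222.91291383 294.6642558 ]]
post px at .055 [[236.20479606 294.84499509]] head [[234.24123139 304.88812363]]
[[ 0.61012895 -0.02494272  0.055     ]]
[[ 0.59995136 -0.0110428   0.055     ]]
exp ring ends [array([231.2, 294.8]), array([214.6, 294.6]), array([236.2, 294.8])]
```

View pics/w27b.png

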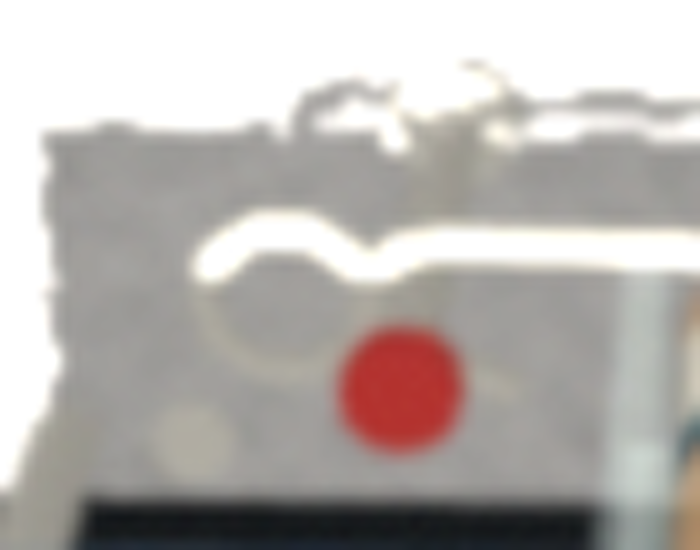

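Run:
```python
from workcell import job, monitor
print(job.job_done()); print(monitor.get_obs()['time'])
```

```text
the job is handed in; nothing more can be done
None
the job is handed in; nothing more can be done
```

The job is done and handed in, with the clock at about 46 s of the 72 s allowed. No verdict was returned.

**What I did**
- I set the 40 × 35 × 55 mm green block on the front of the rack base. The moves cannot lean the gripper, so I slid the block home with the puller's tip.
- I caught the ring with the puller, swung and stretched the spring, and hooked it on the red-headed post. Then I put the puller back in its rest.

**Last checks**
- **Block:** it was measured right after the push, with its front face at rack x −9 mm (−10 is fully home) and square to the rear panel. It was still in place in the last picture.
- **Spring:** the ring centre was seen within about 0.5 pixel of where a 30 mm stretch puts it. The post was in the bend of the hook, and the puller carried no load before I withdrew it.
- **Puller:** it lies in the rest at about 40 degrees, roughly 1 mm off the rest's centre line. Its tip could not be seen directly.
- **Bottles and bystanders:** both bottles stand upright. No bystander was seen displaced, and the gripper was clear of everything.

**What went wrong or disagreed**
- The fingertips sit about 30 mm farther back than stated, so the first grasp of the block closed on nothing. I corrected for this.
- The last joint hit its range limit and tilted the tool 3.7 degrees. I set the block down, removed the tilt and took the block again from the other side.

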